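# Load and lock the hot-holding bin

## Task

Put every meal tub that is there upright on the floor of the hot-holding bin, then push its lid shut, turn the slotted cam on the lid a quarter turn clockwise to its stop with the blade key, and stand the key back in its holder. After that, tug the lid up by its handle to feel that the catch holds (if it gives, press it down and turn the cam home again), and let it lie fully shut. Some time during the job set the heat control's pointer to the long white mark, and leave the sauce bottle, box stack and soup cup where they are.

Things in the scene. Friction and masses are not known exactly. Their poses are not given: they have to be found in the camera images.
- bin: the hot-holding bin: open aluminium box fixed to the counter, outside 146 (x) x 410 (y) x 90 mm tall, walls and floor 10 mm, so inside 126 x 390 mm; four tubs fit side by side along y, long sides along x (87 mm pitch leaves room for fingers). Origin under its centre, z up; -x is the front, +x carries the lid's hinge
- lid (a joint): hinge of the bin's lid on the bin's +x rim: 0 = fully shut, 1.65 to 1.75 rad = standing open, as at the start. Soft-close: pushed from behind to below about 1.1 rad it sinks shut by itself within some 4 s. With the cam locked it still has 9 mm of play at the cam (0.05 rad, 4.5 mm at the handle) when pulled up (4 to 8 N), then the catch holds it; let go, it drops back to 0
- lid_hinge (a point): middle of the hinge line of the steel lid, 90 mm above the counter; z is the lid's outward normal (up when shut), -x runs from the hinge to the front edge. Lid 146 mm deep, 410 mm wide, 10 mm thick, 0.4 kg with all on it, with an 80 mm wide, 62 mm long tab in the middle of its front edge; shut, its top is 100 mm above the counter
- lid_handle (a point): middle of the bar of the lid's bridge handle: black round bar, 14 mm thick, 110 mm long along the hinge direction, 28 mm free below it; 90 mm from the hinge and, when shut, 135 mm above the counter. Same axes as lid_hinge
- lid_tab (a point): middle of the free front edge of the tab, on the lid's outer (upper) face, 203 mm from the hinge; same axes as lid_hinge
- cam (a joint): the slotted cam on the lid's tab: 0 = slot parallel to the bin's front (open), 1.571 = hard stop, slot pointing at the bin, tongue (to 27 mm below the lid) under the bin's keeper (locked). Grows clockwise seen from above. Starts between 0 and 0.2. Friction about 0.12 N m
- cam_slot (a point): centre of the cam's slot at its upper rim, on the cam's axis (122 mm above the counter when the lid is shut). The slot runs along the point's y axis, is 11 mm wide, 16 mm deep, 46 mm long and open at both ends; the two brass cheeks beside it are 15 mm thick. The cam's axis is 178 mm from the lid's hinge
- key_handle (a point): centre of the handle of the blade key, a loose upright tool, 0.15 kg. Handle 18 mm thick (point x), 50 wide (y), 46 tall; below it a flange 48 mm across, 6 thick, underside 29 mm below this point; below that the steel blade, 6 mm thick (x), 28 wide (y), 24 long. Half a turn about z makes no difference. In its holder the flange lies on the rim, this point 74 mm above the counter
- key_blade (a point): middle of the lower end of the key's blade, 53 mm below key_handle
- key_holder: the key's holder: grey block fixed to the counter, 46 (x) x 70 (y) x 45 mm tall, with an open pocket 18 mm (x) by 42 mm (y) in its top for the blade; origin under its centre
- knob_grip (a point): the heat control: a grey round unit fixed to the counter, 132 mm across, 28 mm tall, with a black knob on top. This point is on the knob's vertical axis, 53 mm above the counter; the knob's bar grip runs along the point's x, 56 mm long, 14 wide, its top 65 mm and its foot (a skirt 34 mm in radius) 36 mm above the counter
- knob (a joint): angle of the knob, grows clockwise seen from above, free from 0 to 2.2 rad, stays where it is left (friction 0.05 N m)
- pointer (a point): tip of the knob's white pointer, 46 mm from the knob's axis, turns with the knob
- mark (a point): where the pointer's tip belongs: on the line from the knob's axis to the long raised white mark on the unit's rim, 46 mm from the axis (the mark itself is 50 to 64 mm from the axis; the short dark ticks are only a scale). It is 0.5 to 1.4 rad clockwise from the pointer at the start
- tub0_center (a point): a closed meal tub, if present: black, 90 x 64 mm with a clear lid 96 (point x) x 70 (y) mm whose top is 50 mm above the tub's foot, and on it a moulded grip rib 50 mm long (x), 22 mm wide (y), rising 20 mm to 70 mm. This point is at its centre, 35 mm above its foot. 0.14 to 0.28 kg
- tub1_center (a point): a closed meal tub, if present: black, 90 x 64 mm with a clear lid 96 (point x) x 70 (y) mm whose top is 50 mm above the tub's foot, and on it a moulded grip rib 50 mm long (x), 22 mm wide (y), rising 20 mm to 70 mm. This point is at its centre, 35 mm above its foot. 0.14 to 0.28 kg
- tub2_center (a point): a closed meal tub, if present: black, 90 x 64 mm with a clear lid 96 (point x) x 70 (y) mm whose top is 50 mm above the tub's foot, and on it a moulded grip rib 50 mm long (x), 22 mm wide (y), rising 20 mm to 70 mm. This point is at its centre, 35 mm above its foot. 0.14 to 0.28 kg
- tub3_center (a point): a closed meal tub, if present: black, 90 x 64 mm with a clear lid 96 (point x) x 70 (y) mm whose top is 50 mm above the tub's foot, and on it a moulded grip rib 50 mm long (x), 22 mm wide (y), rising 20 mm to 70 mm. This point is at its centre, 35 mm above its foot. 0.14 to 0.28 kg
- sauce_bottle: white squeeze bottle, 64 mm across, 125 mm tall; origin under its centre. A bystander.
- box_stack: two large closed black meal boxes stacked (115 x 155 x 100 mm); origin under its centre. A bystander.
- soup_cup: white cup, 90 mm across, 90 mm tall; origin under its centre. A bystander.
Not all that is in view belongs to the job. What is shaped like the part that bears key_handle but yellow is not meant.

How it is judged (in metres and radians):
On the way, in this order (a step that is already met when the one before it is completed fails the run):
1. every tub present is upright in the bin and the lid is shut over them (x of tub0_center in the frame of bin between -0.04 and 0.04 m and y of tub0_center in the frame of bin between -0.18 and 0.18 m and z of each of tub0_center, tub1_center, tub2_center, tub3_center in the frame of bin below 0.06 m and angle between each of tub0_center, tub1_center, tub2_center, tub3_center's own z axis and vertical below 0.2 rad and x of tub1_center in the frame of bin between -0.04 and 0.04 m and y of tub1_center in the frame of bin between -0.18 and 0.18 m and x of tub2_center in the frame of bin between -0.04 and 0.04 m and y of tub2_center in the frame of bin between -0.18 and 0.18 m and x of tub3_center in the frame of bin between -0.04 and 0.04 m and y of tub3_center in the frame of bin between -0.18 and 0.18 m and value of joint lid below 0.012 rad), for 0.2 s.
2. with the lid shut, the cam is turned to its stop with the key's blade in its slot (value of joint lid below 0.012 rad and value of joint cam above 1.42 rad and distance between key_blade and cam_slot below 0.03 m), for 0.1 s.
3. the key stands in its holder again (horizontal distance between key_handle and key_holder below 0.012 m and height (world z) of key_handle below 0.08 m and angle between key_handle's own z axis and vertical below 0.1 rad and value of joint cam above 1.42 rad), for 0.2 s.
4. the lid is tugged up against its locked catch (value of joint lid above 0.02 rad and value of joint cam above 1.42 rad), for 0.1 s.
At the end, for the whole second after the job is handed in: every tub present is in the bin, on its floor, tilted under 0.2 rad; lid below 0.012 rad; cam above 1.42 rad (81 degrees); key upright in its holder, within 12 mm of its middle; pointer tip within 7 mm (9 degrees) of the set point (all of step 1 and all of step 3 and distance between pointer and mark below 0.007 m); the robot touches nothing.
It fails at once if a bystander is moved more than 30 mm (distance of any of sauce_bottle, box_stack, soup_cup from where it was at the start of the episode above 0.03 m).
It fails at once if the locked lid is forced open (value of joint cam above 1.42 rad and value of joint lid between 0.13 and 0.5 rad).
Of tub0, tub1, tub2, tub3 only 2 to 4 are there at a start; the rules pass over those that are not, and their reading is None.
At some moment in a run one of tub0, tub1, tub2, tub3 may be knocked a few centimetres aside while the robot is not near it.
It also fails if it takes over 210 s, if anything falls off the work surface, if the arm or the gripper's body presses on something with over 40 N, if the wrist force passes 120 N, or if a joint passes its speed limit or range.

## Robot

A 6-joint arm with a two-finger parallel gripper is mounted at the origin on the work surface. World frame = base frame: x ahead of the robot, y to its left, z up, the work surface at z = 0. Lengths are in mm, angles in rad, forces in N, time in s.
With the tool pointing down it reaches from about 350 to 875 mm from the base axis. Payload 4.2 kg.
Tool frame: the origin (TCP) lies between the finger pads; the fingertips stand 25 mm ahead of it and the grasp point (between the pads) lies 6 mm ahead of it; z points along the fingers, y is the line along which they close (so a half turn about z gives the same grasp; the last joint's range is limited). The gripper opens to 85 mm and grips with 20 to 120 N. Pads are 22 mm wide; open, the fingers measure 114 mm over their backs; the gripper's body (76 mm by 85 mm) begins 54 mm behind the grasp point. The pads swing forward as they close: fully open they stand 13 mm farther back than shut.
Start: joints at [-0.898, 0.385, 0.008, 0, -1.194, -0.259], TCP at [251.32, -572.222, 256.312] pointing down, gripper open.
Joint ranges: [-3.14, 3.14], [-1.21, 2.06], [-1.07, 1.41], [-3.16, 2.05], [-2.99, -0.16], [-3.1, 3.1]. Speed limits (rad/s): [2.79, 2.79, 3.14, 3.14, 3.14, 3.14].

## Interface

Orientations are given as a unit quaternion [x, y, z, w].
In Python, from bench import read_state, get_image, job_done gives the robot as it stands.
- The arm moves only by the tool play_rows, never from a script. Its argument "series" is a list of rows, each a list of 6 numbers: the shift along the world's x, y, z in mm, then the turn, a rotation vector about the world's x, y, z in units of 6 degrees (1.0 is 6 degrees). A call has 1 to 20 rows; each row shifts and turns the commanded pose from where the row before left it; what a row does not reach is not made up. A row lasts 1/12 s, in which the tool goes at most 41.7 mm and 7.16 degrees, less where a joint would pass 70% of its speed; a pose out of reach is approached as far as the arm can. A call is refused whole if a number of a shift passes 41.7 or a number of a turn 1, either way. A call with a gripper value outside its range is refused whole. "gripper" is the opening, from 0 (shut) to 1 (fully open), set as the call begins (left out, the last holds). The fingers move at their own pace and stop on an object; the grip force is fixed at half the most. Time passes only in rows, so rows that do not move let the fingers close. It gives the time, the measured TCP pose, the force, the opening and the grip force at its end, in the units of the state.
- read_state(): the state, without advancing time (a new reading comes with each control period).
- get_image(name): name is "scene" or "top" or "wrist"; returns a dict with "image" (420x560x3 uint8, red, green, blue), "fx", "fy", "cx", "cy" (pixels), "dist_coeffs" ([k1, k2, p1, p2, k3] as OpenCV has them; the pictures are not rectified), "eye" and "rotation" of the camera in the world. Camera axes: x right, y down, z forward; pixel columns grow to the right and rows downward; lengths in mm; the calibration is good to about 2 mm. A picture is of the moment at which its call begins. There is no depth.
- job_done(): hands the job in; it is judged then, once.
The state is a dict: "clock": time; "joints": joint angles; "joint_vel": joint speeds; "joint_efforts": joint torques, N m; "position": TCP position; "ee_rot": TCP orientation; "contact_force": force on the tool from outside, world axes, zero at the start; "wrist_torque": the same for the moment, N m; "gripper_width": finger opening in mm; "grasp_force": force on a finger pad.
Only numpy, scipy, OpenCV 4.12 (cv2) and the standard library are available. Lean on these libraries where they do the work, as an engineer would, in place of code of your own. Each camera call takes 0.05 s, during which the arm holds its last target. There are 200 camera calls.

## Working session

There is one attempt and no reset: what is moved stays moved. The work goes in short steps, Python scripts to look and compute and a tool call to move; the robot and the scene stay as the last step left them, time stands still between calls to the robot, and variables do not carry over. Pictures are saved under pics/ and viewed, at most 14 in all, crops included, and the job is handed in when it is done.

Besides the shell and the picture viewer there is one more tool, called in YAML: its name, and indented under it one key for each argument. play_rows: Moves the arm, as the interface text tells. Its arguments: {"type":"object","properties":{"series":{"type":"array","items":{"type":"array","items":{"type":"number"}}},"gripper":{"type":"number"}},"required":["series"]}

```bash
ls; mkdir -p pics
cat > h.py <<'E'
import numpy as np, cv2
from bench import read_state, get_image, job_done
def grab(n,fn=None):
    d=get_image(n)
    if fn: cv2.imwrite('pics/'+fn+'.png',d['image'][:,:,::-1])
    return d
def K(d): return np.array([[d['fx'],0,d['cx']],[0,d['fy'],d['cy']],[0,0,1.]])
def ray(d,uv):
    p=cv2.undistortPoints(np.array(uv,float).reshape(-1,1,2),K(d),np.array(d['dist_coeffs'],float)).reshape(-1,2)
    R=np.array(d['rotation'],float).reshape(3,3)
    return np.array(d['eye'],float),np.c_[p,np.ones(len(p))]@R.T
def onz(d,uv,z):
    e,r=ray(d,uv); return e+r*((z-e[2])/r[:,2])[:,None]
def proj(d,P):
    R=np.array(d['rotation'],float).reshape(3,3); r=cv2.Rodrigues(R.T)[0]
    return cv2.projectPoints(np.array(P,float).reshape(-1,1,3),r,-R.T@np.array(d['eye'],float),K(d),np.array(d['dist_coeffs'],float))[0].reshape(-1,2)
E
python3 - <<'E'
from h import *
import pickle
np.set_printoptions(precision=3,suppress=True)
for n in('top','scene'):
    d=grab(n,n+'0'); pickle.dump(d,open(n+'0.pkl','wb')); print(n,d['eye'],d['rotation'],d['fx'],d['dist_coeffs'])
s=read_state();print(s)
E
```

```text
pics
top [ 460.816  -43.653 1518.081] [ 0.717 -0.696  0.033 -0.022] 428.0821852417583 [-0.08  0.    0.    0.    0.  ]
scene [ 1363.895 -1041.702   918.94 ] [ 0.829  0.292 -0.159 -0.45 ] 520.4919065681138 [-0.17  0.    0.    0.    0.  ]
{'clock': 0.1, 'joints': array([-0.898,  0.385,  0.007, -0.   , -1.194, -0.259]), 'joint_vel': array([ 0.   , -0.002,  0.002,  0.002,  0.   , -0.001]), 'joint_efforts': array([ -0.001, -39.332,  18.893,   4.198,  -0.003,  -0.   ]), 'position': array([ 251.116, -571.804,  255.321]), 'ee_rot': array([-0.205,  0.979,  0.001, -0.   ]), 'contact_force': array([-0.296, -0.323, -0.546]), 'wrist_torque': array([0.036, 0.016, 0.024]), 'grasp_force': 0.0, 'gripper_width': 85.18907850346828}
```

View pics/top0.png

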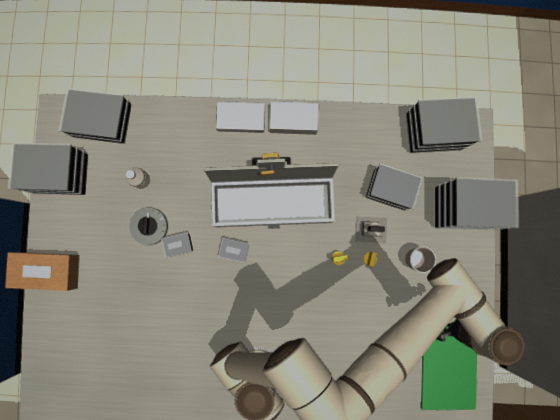

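View pics/scene0.png

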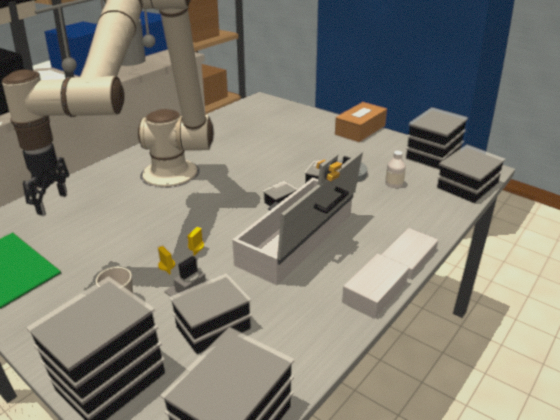

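The top view shows two tubs at (177,244) and (233,249). The bin is at (272,202), the knob at (148,226), and the dark key in its holder at (373,229). Yellow decoys are at (339,258) and (370,259). The cup is at (420,259), the bottle at (135,176) and the box stack at (393,186). The scene view agrees, with the lid standing open.

```bash
sed -i "s/^import numpy.*/&\nfrom scipy.spatial.transform import Rotation as Ro/; s/R=np.array(d\['rotation'\],float).reshape(3,3)/R=Ro.from_quat(d['rotation']).as_matrix()/" h.py
python3 - <<'E'
from h import *
import pickle
np.set_printoptions(precision=1,suppress=True)
d=pickle.load(open('top0.pkl','rb'))
print(Ro.from_quat(d['rotation']).as_matrix())
im=d['image']
cv2.imwrite('pics/c1.png',cv2.resize(im[150:290,120:400,::-1],None,fx=2.85,fy=2.85,interpolation=cv2.INTER_CUBIC))
for n,uv,z in [('tubA',(177,244),70),('tubB',(233,249),70),('knob',(148,226),60),('key',(373,229),95),('binTL',(212,180),90),('binTR',(332,179),90),('binBL',(212,226),90),('binBR',(333,223),90),('cup',(421,259),90),('bottle',(135,176),125)]:
    print(n,onz(d,uv,z)[0])
E
```

```text
[[ 0.  -1.   0.1]
 [-1.  -0.  -0. ]
 [ 0.  -0.1 -1. ]]
tubA [459.1 283.2  70. ]
tubB [448.2  93.2  70. ]
knob [517.2 388.   60. ]
key [ 528.5 -374.3   95. ]
binTL [677.5 170.8  90. ]
binTR [ 693.8 -233.6   90. ]
binBL [522.7 164.3  90. ]
binBR [ 545.  -239.8   90. ]
cup [ 432.3 -540.8   90. ]
bottle [678.2 421.2 125. ]
```

View pics/c1.png

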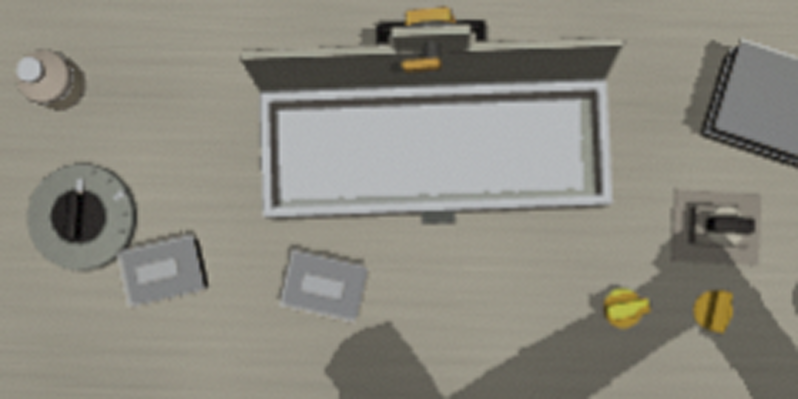

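The crop shows the bin rim corners at (264,95), (607,86), (610,204) and (264,217). The tub ribs are at (157,271) and (323,287). The key handle is at (730,224), the knob axis at (78,216), the pointer at (80,186), and the white mark to its right around (122,195).

Run:
```python
from h import *
import pickle
np.set_printoptions(precision=1,suppress=True)
d=pickle.load(open('top0.pkl','rb'))
im=d['image']
def ang(v): return np.degrees(np.arctan2(v[1],v[0]))
g=im.max(2).astype(int); sat=g-im.min(2)
# tub lid outlines: grey low saturation
m=((sat<14)&(g>95)).astype(np.uint8)*255
for c in cv2.findContours(m[225:270,155:260].copy(),cv2.RETR_EXTERNAL,cv2.CHAIN_APPROX_NONE,offset=(155,225))[0]:
    if cv2.contourArea(c)<200: continue
    P=onz(d,c.reshape(-1,2),50)[:,:2].astype(np.float32); r=cv2.minAreaRect(P); b=cv2.boxPoints(r)
    e=[b[1]-b[0],b[2]-b[1]]; l=max(e,key=np.linalg.norm); print('tub',r[0],r[1],'long axis deg',ang(l)%180)
f=lambda p:(p[0]/2.85+120-.33,p[1]/2.85+150-.33)
B=onz(d,[f(p) for p in [(264,95),(607,86),(610,204),(264,217)]],90)
print(B,[np.linalg.norm(B[i]-B[i-1]) for i in range(4)],'bin y yaw',ang((B[3]-B[2])),ang(B[0]-B[1]),B.mean(0))
kc=onz(d,[f((78,213))],65)[0];print('knob',kc)
kb=onz(d,[f((710,225)),f((753,225))],97);print('key',kb.mean(0),ang(kb[1]-kb[0]))
```

```text
tub (447.78887939453125, 95.43818664550781) (99.0851058959961, 75.35633087158203) long axis deg 79.29429
tub (474.6700744628906, 306.1854248046875) (114.87464904785156, 117.66264343261719) long axis deg 101.98752
[[ 667.4  169.4   90. ]
 [ 690.9 -235.8   90. ]
 [ 550.9 -242.1   90. ]
 [ 523.4  163.3   90. ]] [np.float64(144.10106299670457), np.float64(405.89361282621223), np.float64(140.1511911532977), np.float64(406.3100738473921)] bin y yaw 93.88746618872123 93.33123135413904 [608.2 -36.3  90. ]
knob [522.3 390.1  65. ]
key [ 530.1 -385.1   97. ] -88.35708898922316
```

play_rows:
  series:
    - [0, 40, 10, 0, 0, 0.9]
    - [0, 40, 10, 0, 0, 0.9]
    - [0, 40, 10, 0, 0, 0.9]
    - [0, 40, 10, 0, 0, 0.9]
    - [0, 40, 10, 0, 0, 0.9]
    - [0, 40, 0, 0, 0, 0.9]
    - [0, 40, 0, 0, 0, 0.9]
    - [0, 40, 0, 0, 0, 0.9]
    - [12, 40, 0, 0, 0, 0.9]
    - [12, 40, 0, 0, 0, 0.9]
    - [12, 40, 0, 0, 0, 0.9]
    - [12, 40, 0, 0, 0, 0.9]
    - [12, 40, 0, 0, 0, 0]
    - [12, 40, 0, 0, 0, 0]
    - [12, 40, 0, 0, 0, 0]
    - [12, 40, 0, 0, 0, 0]
    - [12, 40, 0, 0, 0, 0]
    - [12, 0, 0, 0, 0, 0]
    - [12, 0, 0, 0, 0, 0]
    - [0, 0, 0, 0, 0, 0]

```text
clock: 1.77
position: [384.3, 107.1, 305.7]
ee_rot: [-0.698, 0.716, -0.0, -0.001]
contact_force: [-0.3, -0.2, -0.1]
gripper_width: 85.3
grasp_force: 0.0
```

Run:
```python
from h import *
import pickle
np.set_printoptions(precision=2,suppress=True)
d=grab('wrist');t=grab('top'); pickle.dump((d,t),open('w1.pkl','wb'))
s=read_state();print(s['joints'],s['position'],d['eye'],d['fx']);R=Ro.from_quat(d['rotation']).as_matrix();print(R)
a=np.hstack([d['image'][:,:,::-1],t['image'][:,:,::-1]]);cv2.imwrite('pics/w1.png',cv2.resize(a,(800,300),interpolation=cv2.INTER_AREA))
```

```text
[ 0.68 -0.06 -0.41 -0.   -1.22 -0.71] [382.92 105.74 305.81] [382.36  37.68 423.29] 319.8654087239173
[[-1.    0.02  0.01]
 [ 0.03  0.96  0.27]
 [ 0.    0.27 -0.96]]
```

View pics/w1.png

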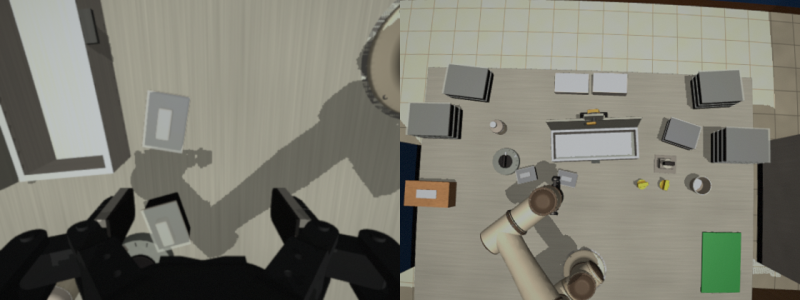

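The left half is the wrist view, with tub B at about (231,170) and tub A at (235,311) in full pixels, each with a brighter rib. The right half is the top view: only two tubs are there, and nothing is hidden under the arm.

```bash
cat >> h.py <<'E'
def ribs(d,roi,z=70,grow=(22,50),lo=None):
    """bright rib inside roi (u0,v0,u1,v1): centre xy, sizes, long axis deg"""
    u0,v0,u1,v1=roi; g=cv2.cvtColor(d['image'],cv2.COLOR_RGB2GRAY)[v0:v1,u0:u1]
    sat=(d['image'].max(2).astype(int)-d['image'].min(2))[v0:v1,u0:u1]
    out=[]
    for t in ([lo] if lo else range(120,240,6)):
        m=((g>t)&(sat<16)).astype(np.uint8)
        for c in cv2.findContours(m,cv2.RETR_EXTERNAL,cv2.CHAIN_APPROX_NONE,offset=(u0,v0))[0]:
            if len(c)<10: continue
            P=onz(d,c.reshape(-1,2),z)[:,:2].astype(np.float32); r=cv2.minAreaRect(P); s=sorted(r[1])
            if abs(s[0]-grow[0])<6 and abs(s[1]-grow[1])<9:
                b=cv2.boxPoints(r); l=max([b[1]-b[0],b[2]-b[1]],key=np.linalg.norm)
                out.append((t,np.round(r[0],1),np.round(s,1),round(np.degrees(np.arctan2(l[1],l[0]))%180,1)))
    return out
E
python3 - <<'E'
from h import *
import pickle
d,t=pickle.load(open('w1.pkl','rb'))
for r in ribs(d,(190,110,280,230))+ribs(d,(195,265,275,360)): print(r)
E
```

```text
(138, array([445.2,  94.2]), array([22.5, 50.9]), np.float32(79.5))
(144, array([444.9,  94.2]), array([21.2, 49.6]), np.float32(79.1))
(150, array([444.9,  94.2]), array([20.6, 48.7]), np.float32(79.0))
(156, array([444.9,  94. ]), array([20. , 47.6]), np.float32(79.1))
(162, array([444.8,  94. ]), array([18.7, 46.8]), np.float32(79.1))
(168, array([444.9,  94. ]), array([17.3, 45. ]), np.float32(79.2))
(144, array([456.4, 290.6]), array([21., 49.]), np.float32(104.9))
(150, array([456.4, 290.6]), array([20. , 48.2]), np.float32(105.0))
(156, array([456.5, 290.7]), array([19.2, 47.2]), np.float32(105.1))
(162, array([456.5, 291. ]), array([17.9, 45.5]), np.float32(105.5))
```

play_rows:
  series:
    - [31, -6, 0, 0, 0, -0.8]
    - [31, -6, 0, 0, 0, -0.8]
    - [0, 0, -30, 0, 0, 0]
    - [0, 0, -30, 0, 0, 0]
    - [0, 0, -30, 0, 0, 0]
    - [0, 0, -30, 0, 0, 0]
    - [0, 0, -30, 0, 0, 0]
    - [0, 0, -30, 0, 0, 0]
    - [0, 0, -25, 0, 0, 0]
    - [0, 0, -15, 0, 0, 0]
    - [0, 0, -5, 0, 0, 0]
    - [0, 0, -4, 0, 0, 0]
    - [0, 0, 0, 0, 0, 0]
    - [0, 0, 0, 0, 0, 0]

```text
clock: 3.03
position: [445.7, 94.9, 78.4]
ee_rot: [-0.635, 0.772, -0.0, 0.001]
contact_force: [0.5, 0.6, 0.1]
gripper_width: 85.5
grasp_force: 0.0
```

play_rows:
  series:
    - [0, 0, 0, 0, 0, 0]
    - [0, 0, 0, 0, 0, 0]
    - [0, 0, 0, 0, 0, 0]
    - [0, 0, 0, 0, 0, 0]
    - [0, 0, 0, 0, 0, 0]
    - [0, 0, 0, 0, 0, 0]
    - [0, 0, 0, 0, 0, 0]
    - [0, 0, 0, 0, 0, 0]
    - [0, 0, 0, 0, 0, 0]
    - [0, 0, 0, 0, 0, 0]
  gripper: 0

```text
clock: 3.87
position: [445.5, 95.2, 77.7]
ee_rot: [-0.636, 0.772, -0.0, 0.0]
contact_force: [0.2, -0.8, 5.7]
gripper_width: 20.5
grasp_force: 60.3
```

play_rows:
  series:
    - [0, 0, 12, 0, 0, 0]
    - [0, 0, 28, 0, 0, 0]
    - [0, 0, 30, 0, 0, 0]
    - [0, 0, 30, 0, 0, 0]
    - [0, 0, 30, 0, 0, 0]
    - [12, -15.8, 5, 0, 0, -0.9]
    - [12, -15.8, 5, 0, 0, -0.9]
    - [12, -15.8, 0, 0, 0, -0.9]
    - [12, -15.8, 0, 0, 0, -0.9]
    - [12, -15.8, 0, 0, 0, -0.9]
    - [12, -15.8, 0, 0, 0, -0.9]
    - [12, -15.8, 0, 0, 0, -0.9]
    - [12, -15.8, 0, 0, 0, -0.9]
    - [12, -15.8, 0, 0, 0, -0.9]
    - [12, -15.8, 0, 0, 0, -0.9]
    - [12, -15.8, 0, 0, 0, -0.9]
    - [12, -15.8, 0, 0, 0, -0.9]
    - [12, -15.8, 0, 0, 0, -0.9]
    - [12, -15.8, 0, 0, 0, -0.9]

```text
clock: 5.45
position: [612.7, -126.8, 215.4]
ee_rot: [-0.026, 1.0, 0.001, -0.002]
contact_force: [0.1, -0.0, -1.9]
gripper_width: 20.3
grasp_force: 59.5
```

Run:
```python
from h import *
import pickle
np.set_printoptions(precision=2,suppress=True)
d=grab('wrist','w2');t=grab('top'); pickle.dump((d,t),open('w2.pkl','wb'))
s=read_state();print(s['joints'],s['position'],s['contact_force'],d['eye'])
```

```text
[ 0.05  0.42 -0.05 -0.   -1.11 -1.57] [ 613.49 -127.96  214.98] [-0.52  0.94 -1.94] [ 543.21 -130.57  333.21]
```

View pics/w2.png

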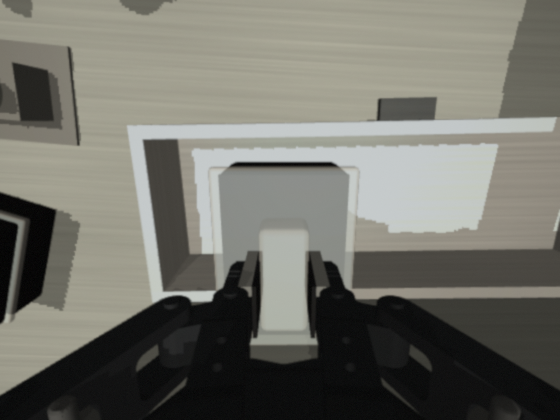

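The wrist view looks along the held tub into the bin. The front-right outer rim corner is at (129,127) and the front-left at (556,118). The keeper sits at (407,98-120) on the front, and the tub fits in line with the walls.

Run:
```python
from h import *
import pickle
np.set_printoptions(precision=1,suppress=True)
d,t=pickle.load(open('w2.pkl','rb'))
P=onz(d,[(129,127),(556,118),(146,140),(553,133),(407,120),(163,291),(556,288),(153,300)],90);print(P)
print(proj(d,[[613.5,-128,195]]))
v=P[1]-P[0];print(np.linalg.norm(v),np.degrees(np.arctan2(v[1],v[0])))
```

```text
[[ 554.1 -242.6   90. ]
 [ 532.1   65.6   90. ]
 [ 562.7 -230.9   90. ]
 [ 542.5   66.5   90. ]
 [ 538.3  -40.4   90. ]
 [ 687.4 -224.5   90. ]
 [ 666.5  104.    90. ]
 [ 696.4 -233.4   90. ]]
[[280.6 274.3]]
308.95346318504664 94.08896960608557
```

play_rows:
  series:
    - [4, 3, 0, 0, 0, 0.17]
    - [0, 0, -25, 0, 0, 0]
    - [0, 0, -25, 0, 0, 0]
    - [0, 0, -25, 0, 0, 0]
    - [0, 0, -20, 0, 0, 0]
    - [0, 0, -15, 0, 0, 0]
    - [0, 0, -10, 0, 0, 0]
    - [0, 0, -5, 0, 0, 0]
    - [0, 0, 0, 0, 0, 0]
    - [0, 0, 0, 0, 0, 0]

```text
clock: 6.38
position: [617.5, -122.9, 92.9]
ee_rot: [-0.038, 0.999, -0.0, 0.0]
contact_force: [-0.2, 0.0, -1.6]
gripper_width: 20.5
grasp_force: 59.5
```

play_rows:
  series:
    - [0, 0, -1.5, 0, 0, 0]
    - [0, 0, 0, 0, 0, 0]
    - [0, 0, 0, 0, 0, 0]

```text
clock: 6.63
position: [617.4, -123.2, 91.7]
ee_rot: [-0.038, 0.999, 0.0, 0.001]
contact_force: [-0.3, 0.5, -1.8]
gripper_width: 20.7
grasp_force: 59.5
```

play_rows:
  series:
    - [0, 0, -2, 0, 0, 0]
    - [0, 0, -1.5, 0, 0, 0]
    - [0, 0, 0, 0, 0, 0]

```text
clock: 6.88
position: [617.3, -123.4, 87.8]
ee_rot: [-0.038, 0.999, -0.0, 0.0]
contact_force: [-0.8, -0.1, 0.2]
gripper_width: 20.6
grasp_force: 59.7
```

play_rows:
  series:
    - [0, 0, 0, 0, 0, 0]
    - [0, 0, 0, 0, 0, 0]
    - [0, 0, 0, 0, 0, 0]
    - [0, 0, 0, 0, 0, 0]
    - [0, 0, 0, 0, 0, 0]
    - [0, 0, 20, 0, 0, 0]
    - [0, 0, 35, 0, 0, 0]
    - [0, 0, 35, 0, 0, 0]
    - [0, 0, 35, 0, 0, 0]
    - [0, 0, 35, 0, 0, 0]
  gripper: 0.6

```text
clock: 7.72
position: [616.7, -123.3, 249.1]
ee_rot: [-0.038, 0.999, -0.0, -0.0]
contact_force: [0.3, -0.6, -0.2]
gripper_width: 51.3
grasp_force: 0.0
```

play_rows:
  series:
    - [-8.5, 21.8, 0, 0, 0, 0.885]
    - [-8.5, 21.8, 0, 0, 0, 0.885]
    - [-8.5, 21.8, 0, 0, 0, 0.885]
    - [-8.5, 21.8, 0, 0, 0, 0.885]
    - [-8.5, 21.8, 0, 0, 0, 0.885]
    - [-8.5, 21.8, 0, 0, 0, 0.885]
    - [-8.5, 21.8, 0, 0, 0, 0.885]
    - [-8.5, 21.8, 0, 0, 0, 0.885]
    - [-8.5, 21.8, 0, 0, 0, 0.885]
    - [-8.5, 21.8, 0, 0, 0, 0.885]
    - [-8.5, 21.8, 0, 0, 0, 0.885]
    - [-8.5, 21.8, 0, 0, 0, 0.885]
    - [-8.5, 21.8, 0, 0, 0, 0.885]
    - [-8.5, 21.8, 0, 0, 0, 0.885]
    - [-8.5, 21.8, 0, 0, 0, 0.885]
    - [-8.5, 21.8, 0, 0, 0, 0.885]
    - [-8.5, 21.8, 0, 0, 0, 0.885]
    - [-8.5, 21.8, 0, 0, 0, 0.885]
    - [-8.5, 21.8, 0, 0, 0, 0.885]
    - [0, 0, 0, 0, 0, 0]

```text
clock: 9.38
position: [454.7, 293.9, 247.3]
ee_rot: [0.796, -0.605, -0.0, -0.001]
contact_force: [-0.1, -1.0, 0.1]
gripper_width: 51.5
grasp_force: 0.0
```

Run:
```python
from h import *
import pickle
np.set_printoptions(precision=2,suppress=True)
d=grab('wrist');t=grab('top'); pickle.dump((d,t),open('w3.pkl','wb'))
s=read_state();print(s['joints'],s['position'],s['contact_force'],d['eye'])
a=np.hstack([d['image'][:,:,::-1],t['image'][:,:,::-1]]);cv2.imwrite('pics/w3.png',cv2.resize(a,(800,300),interpolation=cv2.INTER_AREA))
print(proj(d,[[456,290,70]]),proj(t,[[617,-123,80],[456,290,70]]))
```

```text
[ 0.87  0.25 -0.21 -0.   -1.11 -0.6 ] [455.18 291.46 247.2 ] [-0.52 -0.02  0.01] [473.04 226.66 364.82]
[[283.45 191.84]] [[298.59 200.86]
 [174.96 244.85]]
```

View pics/w3.png

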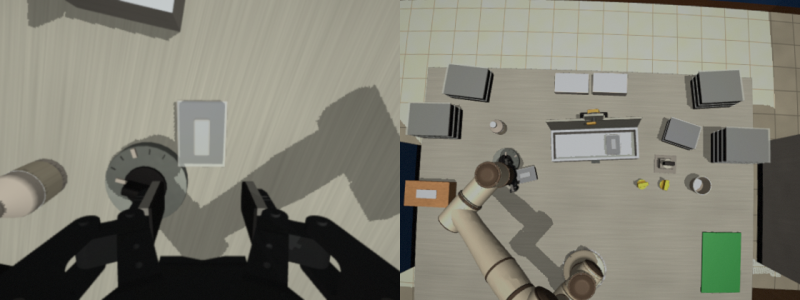

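The wrist view shows tub A's rib at (202,138), where I projected it. The knob unit shows its white pointer at (120,180) and the long white mark at about (132,155). The top view shows tub B standing in the bin.

play_rows:
  series:
    - [1, -0.5, -30, 0, 0, 0]
    - [0, 0, -30, 0, 0, 0]
    - [0, 0, -30, 0, 0, 0]
    - [0, 0, -30, 0, 0, 0]
    - [0, 0, -25, 0, 0, 0]
    - [0, 0, -15, 0, 0, 0]
    - [0, 0, -5, 0, 0, 0]
    - [0, 0, -4, 0, 0, 0]
    - [0, 0, 0, 0, 0, 0]
    - [0, 0, 0, 0, 0, 0]

```text
clock: 10.32
position: [457.3, 290.7, 79.4]
ee_rot: [0.794, -0.607, 0.0, -0.001]
contact_force: [0.6, -0.5, 0.3]
gripper_width: 51.5
grasp_force: 0.0
```

play_rows:
  series:
    - [0, 0, 0, 0, 0, 0]
    - [0, 0, 0, 0, 0, 0]
    - [0, 0, 0, 0, 0, 0]
    - [0, 0, 0, 0, 0, 0]
    - [0, 0, 0, 0, 0, 0]
    - [0, 0, 0, 0, 0, 0]
    - [0, 0, 0, 0, 0, 0]
    - [0, 0, 0, 0, 0, 0]
  gripper: 0

```text
clock: 10.98
position: [457.3, 291.1, 79.5]
ee_rot: [0.795, -0.607, 0.0, -0.001]
contact_force: [-0.4, -0.3, 5.7]
gripper_width: 20.3
grasp_force: 61.6
```

play_rows:
  series:
    - [0, 0, 12, 0, 0, 0]
    - [0, 0, 28, 0, 0, 0]
    - [0, 0, 30, 0, 0, 0]
    - [0, 0, 30, 0, 0, 0]
    - [0, 0, 30, 0, 0, 0]
    - [0, 0, 0, 0, 0, 0]

```text
clock: 11.48
position: [458.8, 292.5, 214.4]
ee_rot: [0.795, -0.607, 0.001, -0.006]
contact_force: [1.2, 0.5, -1.4]
gripper_width: 20.4
grasp_force: 60.7
```

play_rows:
  series:
    - [7.85, -14, 0, 0, 0, -0.888]
    - [7.85, -14, 0, 0, 0, -0.888]
    - [7.85, -14, 0, 0, 0, -0.888]
    - [7.85, -14, 0, 0, 0, -0.888]
    - [7.85, -14, 0, 0, 0, -0.888]
    - [7.85, -14, 0, 0, 0, -0.888]
    - [7.85, -14, 0, 0, 0, -0.888]
    - [7.85, -14, 0, 0, 0, -0.888]
    - [7.85, -14, 0, 0, 0, -0.888]
    - [7.85, -14, 0, 0, 0, -0.888]
    - [7.85, -14, 0, 0, 0, -0.888]
    - [7.85, -14, 0, 0, 0, -0.888]
    - [7.85, -14, 0, 0, 0, -0.888]
    - [7.85, -14, 0, 0, 0, -0.888]
    - [7.85, -14, 0, 0, 0, -0.888]
    - [7.85, -14, 0, 0, 0, -0.888]
    - [7.85, -14, 0, 0, 0, -0.888]
    - [7.85, -14, 0, 0, 0, -0.888]
    - [7.85, -14, 0, 0, 0, -0.888]
    - [0, 0, 0, 0, 0, 0]

```text
clock: 13.15
position: [605.9, 22.5, 206.5]
ee_rot: [-0.032, 0.999, -0.0, -0.001]
contact_force: [-0.1, 0.6, -2.6]
gripper_width: 20.7
grasp_force: 60.6
```

Position is good. Next I lower and release.

play_rows:
  series:
    - [1.5, 2, 0, 0, 0, 0]
    - [0, 0, -25, 0, 0, 0]
    - [0, 0, -25, 0, 0, 0]
    - [0, 0, -25, 0, 0, 0]
    - [0, 0, -20, 0, 0, 0]
    - [0, 0, -10, 0, 0, 0]
    - [0, 0, -7, 0, 0, 0]
    - [0, 0, 0, 0, 0, 0]
    - [0, 0, 0, 0, 0, 0]

```text
clock: 13.9
position: [607.7, 26.9, 96.9]
ee_rot: [-0.035, 0.999, 0.0, 0.001]
contact_force: [0.7, -0.6, -1.1]
gripper_width: 20.5
grasp_force: 60.5
```

play_rows:
  series:
    - [0, 0, -4, 0, 0, 0]
    - [0, 0, -3, 0, 0, 0]
    - [0, 0, 0, 0, 0, 0]

```text
clock: 14.15
position: [607.5, 26.6, 89.6]
ee_rot: [-0.035, 0.999, 0.0, 0.001]
contact_force: [0.2, 0.2, -2.2]
gripper_width: 20.2
grasp_force: 60.7
```

play_rows:
  series:
    - [0, 0, 0, 0, 0, 0]
    - [0, 0, 0, 0, 0, 0]
    - [0, 0, 0, 0, 0, 0]
    - [0, 0, 0, 0, 0, 0]
    - [0, 0, 0, 0, 0, 0]
    - [0, 0, 20, 0, 0, 0]
    - [0, 0, 35, 0, 0, 0]
    - [0, 0, 35, 0, 0, 0]
    - [0, 0, 35, 0, 0, 0]
    - [0, 0, 35, 0, 0, 0]
  gripper: 0.6

```text
clock: 14.98
position: [606.9, 26.3, 251.2]
ee_rot: [-0.035, 0.999, -0.0, 0.0]
contact_force: [0.7, 0.2, 0.3]
gripper_width: 51.4
grasp_force: 0.0
```

play_rows:
  series:
    - [-6.9, 19, 2, 0, 0, 0.84]
    - [-6.9, 19, 2, 0, 0, 0.84]
    - [-6.9, 19, 2, 0, 0, 0.84]
    - [-6.9, 19, 2, 0, 0, 0.84]
    - [-6.9, 19, 2, 0, 0, 0.84]
    - [-6.9, 19, 2, 0, 0, 0.84]
    - [-6.9, 19, 2, 0, 0, 0.84]
    - [-6.9, 19, 2, 0, 0, 0.84]
    - [-6.9, 19, 2, 0, 0, 0.84]
    - [-6.9, 19, 2, 0, 0, 0.84]
    - [-6.9, 19, 2, 0, 0, 0.84]
    - [-6.9, 19, 2, 0, 0, 0.84]
    - [-6.9, 19, 2, 0, 0, 0.84]
    - [-6.9, 19, 2, 0, 0, 0.84]
    - [-6.9, 19, 2, 0, 0, 0.84]
    - [-6.9, 19, 2, 0, 0, 0.84]
    - [-6.9, 19, 2, 0, 0, 0.84]
    - [0, 0, 0, 0, 0, 0]
    - [0, 0, 0, 0, 0, 0]

```text
clock: 16.57
position: [489.5, 350.1, 283.2]
ee_rot: [-0.705, 0.709, 0.0, -0.0]
contact_force: [-0.2, -0.2, 0.5]
gripper_width: 51.3
grasp_force: 0.0
```

Run:
```python
from h import *
import pickle
np.set_printoptions(precision=2,suppress=True)
d=grab('wrist');t=grab('top'); pickle.dump((d,t),open('w4.pkl','wb'))
s=read_state();print(s['joints'],s['position'],s['contact_force'],d['eye'])
u,v=proj(d,[[522,390,45]])[0].astype(int);print(u,v)
a=cv2.resize(d['image'][max(v-110,0):v+110,max(u-110,0):u+110,::-1],(400,400),interpolation=cv2.INTER_CUBIC)
b=cv2.resize(t['image'][130:240,180:380,::-1],(400,220),interpolation=cv2.INTER_CUBIC)
print(a.shape,max(u-110,0),max(v-110,0),d['image'][max(v-110,0):v+110,max(u-110,0):u+110].shape)
c=np.zeros((400,800,3),np.uint8);c[:,:400]=a;c[:220,400:]=b;cv2.imwrite('pics/w4.png',c)
```

```text
[ 0.89  0.33 -0.01  0.   -1.23 -0.89] [489.91 348.94 283.21] [-0.03  0.09  0.1 ] [488.88 280.49 400.79]
255 217
(400, 400, 3) 145 107 (220, 220, 3)
```

View pics/w4.png

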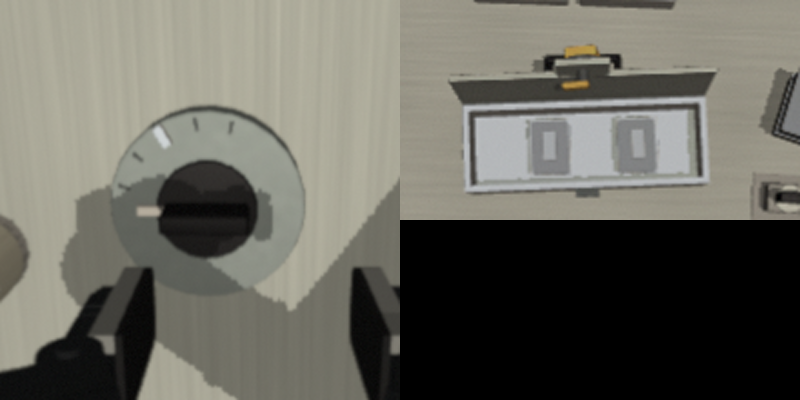

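Both tubs stand in the bin, at (549,147) and (636,145) in the right crop. In the left crop the pointer tip is at (137,212), the grip bar runs from (160,212) to (248,212), and the long white mark is centred at (162,136). The disc spans u 111-304, with the skirt centred near (207,209).

Run:
```python
from h import *
import pickle
np.set_printoptions(precision=1,suppress=True)
d,t=pickle.load(open('w4.pkl','rb'))
f=lambda *p:[(145+x/1.818-.2,107+y/1.818-.2) for x,y in p]
sk=onz(d,f((157,209),(257,209),(207,160),(207,258)),36);print('skirt',sk,sk.mean(0))
di=onz(d,f((111,200),(304,200),(208,105),(208,296)),28);print('disc',di)
c=(sk[0,0]+sk[1,0])/2,(sk[2,1]+sk[3,1])/2
A=lambda v:np.degrees(np.arctan2(v[1],v[0]))
pt=onz(d,f((137,212)),38)[0];mk=onz(d,f((162,136)),30)[0];b=onz(d,f((165,205),(248,205),(165,219),(248,219)),65)
print('ptr',pt,'mark',mk,'bar',b, A(b[1]-b[0]))
for c in (np.array(c),(b.mean(0)[:2]),np.array([(di[0,0]+di[1,0])/2,(di[2,1]+di[3,1])/2])):
    print(c,A(pt[:2]-c),np.linalg.norm(pt[:2]-c),A(mk[:2]-c),np.linalg.norm(mk[:2]-c))
```

```text
skirt [[552.4 397.8  36. ]
 [486.6 398.1  36. ]
 [518.6 364.8  36. ]
 [520.4 432.6  36. ]] [519.5 398.3  36. ]
disc [[584.2 393.9  28. ]
 [455.  394.4  28. ]
 [517.7 330.6  28. ]
 [521.1 464.7  28. ]]
ptr [565.3 399.1  38. ] mark [547.8 350.2  30. ] bar [[542.4 385.9  65. ]
 [492.2 386.1  65. ]
 [542.8 394.9  65. ]
 [492.3 395.1  65. ]] 179.75049521128943
[519.5 398.7] 0.4979941781791973 45.77403977775089 -59.76330543535252 56.15445510227453
[517.4 390.5] 10.21953891772056 48.620969583056684 -53.002453241556445 50.44225611614684
[519.6 397.7] 1.8441607279986314 45.65514548473188 -59.329250627894886 55.15950092066694
```

play_rows:
  series:
    - [3, 5, 0, 0, 0, 0.9]
    - [3, 5, 0, 0, 0, 0.9]
    - [3, 5, 0, 0, 0, 0.9]
    - [3, 5, 0, 0, 0, 0.9]
    - [3, 5, 0, 0, 0, 0.9]
    - [3, 5, 0, 0, 0, 0.9]
    - [3, 5, 0, 0, 0, 0.9]
    - [3, 5, 0, 0, 0, 0.9]
    - [3, 5, 0, 0, 0, 0.9]
    - [3, 4, 0, 0, 0, 0.9]
    - [0, 0, 0, 0, 0, 0.9]
    - [0, 0, 0, 0, 0, 0.9]
    - [0, 0, 0, 0, 0, 0.9]
    - [0, 0, 0, 0, 0, 0.9]
    - [0, 0, 0, 0, 0, 0.9]
    - [0, 0, 0, 0, 0, 0.9]
    - [0, 0, 0, 0, 0, 0.6]
    - [0, 0, 0, 0, 0, 0]
    - [0, 0, 0, 0, 0, 0]

```text
clock: 18.25
position: [520.3, 397.6, 283.3]
ee_rot: [1.0, -0.005, -0.0, 0.0]
contact_force: [0.2, 0.0, -0.4]
gripper_width: 51.2
grasp_force: 0.0
```

play_rows:
  series:
    - [0, 0, -30, 0, 0, 0]
    - [0, 0, -30, 0, 0, 0]
    - [0, 0, -30, 0, 0, 0]
    - [0, 0, -30, 0, 0, 0]
    - [0, 0, -30, 0, 0, 0]
    - [0, 0, -20, 0, 0, 0]
    - [0, 0, -15, 0, 0, 0]
    - [0, 0, -5, 0, 0, 0]
    - [0, 0, 0, 0, 0, 0]
    - [0, 0, 0, 0, 0, 0]

```text
clock: 19.08
position: [520.5, 398.6, 94.1]
ee_rot: [1.0, -0.003, 0.001, -0.0]
contact_force: [-0.0, 0.4, 0.1]
gripper_width: 51.2
grasp_force: 0.0
```

play_rows:
  series:
    - [0, 0, -15, 0, 0, 0]
    - [0, 0, -8, 0, 0, 0]
    - [0, 0, -4, 0, 0, 0]
    - [0, 0, 0, 0, 0, 0]

```text
clock: 19.42
position: [519.7, 398.2, 66.0]
ee_rot: [1.0, -0.003, -0.0, 0.0]
contact_force: [-0.2, -0.7, 0.0]
gripper_width: 51.5
grasp_force: 0.0
```

play_rows:
  series:
    - [0, 0, 0, 0, 0, 0]
    - [0, 0, 0, 0, 0, 0]
    - [0, 0, 0, 0, 0, 0]
    - [0, 0, 0, 0, 0, 0]
    - [0, 0, 0, 0, 0, 0]
    - [0, 0, 0, 0, 0, 0]
    - [0, 0, 0, 0, 0, 0]
    - [0, 0, 0, 0, 0, 0]
  gripper: 0

```text
clock: 20.08
position: [520.2, 399.2, 67.3]
ee_rot: [1.0, -0.003, 0.001, -0.001]
contact_force: [-3.2, 1.7, 5.0]
gripper_width: 12.5
grasp_force: 61.9
```

play_rows:
  series:
    - [0, 0, 0, 0, 0, -0.6]
    - [0, 0, 0, 0, 0, -0.6]
    - [0, 0, 0, 0, 0, -0.6]
    - [0, 0, 0, 0, 0, -0.6]
    - [0, 0, 0, 0, 0, -0.6]
    - [0, 0, 0, 0, 0, -0.6]
    - [0, 0, 0, 0, 0, -0.6]
    - [0, 0, 0, 0, 0, -0.6]
    - [0, 0, 0, 0, 0, -0.6]
    - [0, 0, 0, 0, 0, -0.6]
    - [0, 0, 0, 0, 0, -0.6]
    - [0, 0, 0, 0, 0, -0.6]
    - [0, 0, 0, 0, 0, -0.6]
    - [0, 0, 0, 0, 0, -0.6]
    - [0, 0, 0, 0, 0, -0.6]
    - [0, 0, 0, 0, 0, -0.6]
    - [0, 0, 0, 0, 0, -0.4]
    - [0, 0, 0, 0, 0, 0]
    - [0, 0, 0, 0, 0, 0]

```text
clock: 21.67
position: [520.1, 399.0, 67.3]
ee_rot: [0.865, -0.502, 0.0, -0.001]
contact_force: [-1.7, 1.5, 4.9]
gripper_width: 12.9
grasp_force: 61.9
```

play_rows:
  series:
    - [0, 0, 0, 0, 0, 0]
    - [0, 0, 0, 0, 0, 0]
    - [0, 0, 0, 0, 0, 0]
    - [0, 0, 0, 0, 0, 0]
    - [0, 0, 0, 0, 0, 0]
    - [0, 0, 25, 0, 0, 0]
    - [0, 0, 35, 0, 0, 0]
    - [0, 0, 35, 0, 0, 0]
    - [0, 0, 40, 0, 0, 0]
    - [-5, -9, 40, 0, 0, -0.8]
    - [-5, -9, 40, 0, 0, -0.8]
    - [-5, -9, 0, 0, 0, -0.8]
    - [-5, -9, 0, 0, 0, -0.8]
    - [-5, -9, 0, 0, 0, -0.8]
    - [-5, -9, 0, 0, 0, -0.8]
    - [0, 0, 0, 0, 0, 0]
    - [0, 0, 0, 0, 0, 0]
  gripper: 0.6

```text
clock: 23.08
position: [489.9, 344.2, 281.6]
ee_rot: [0.713, -0.701, 0.0, -0.0]
contact_force: [-0.2, 0.0, -0.1]
gripper_width: 51.2
grasp_force: 0.0
```

Run:
```python
from h import *
import pickle
np.set_printoptions(precision=2,suppress=True)
d=grab('wrist');t=grab('top'); pickle.dump((d,t),open('w5.pkl','wb'))
s=read_state();print(s['joints'],s['position'],s['contact_force'],d['eye'])
u,v=proj(d,[[520,398,36]])[0];print(u,v)
u0,v0=int(u)-60,int(v)-60
g=cv2.cvtColor(d['image'],cv2.COLOR_RGB2GRAY);m=(g>185).astype(np.uint8);m[:v0]=0;m[v0+120:]=0;m[:,:u0]=0;m[:,u0+120:]=0
n,l,st,ce=cv2.connectedComponentsWithStats(m)
for i in range(1,n):
    if st[i,4]>6:
        P=onz(d,[ce[i]],33)[0][:2]-[519.6,398]; print(st[i],P,np.hypot(*P),np.degrees(np.arctan2(P[1],P[0])))
cv2.imwrite('pics/w5.png',cv2.resize(d['image'][v0:v0+120,u0:u0+120,::-1],(400,400),interpolation=cv2.INTER_CUBIC))
```

```text
[ 0.88  0.33 -0.02  0.   -1.23 -0.87] [490.18 344.82 281.18] [0.09 0.02 0.45] [490.83 274.56 399.08]
257.7430653575176 226.333282454774
[230 181   8  11  50] [ 28.48 -47.75] 55.60187838872757 -59.185618114253714
[237 195   9  10  45] [ 20.24 -31.76] 37.66162898219421 -57.49954637539883
```

View pics/w5.png

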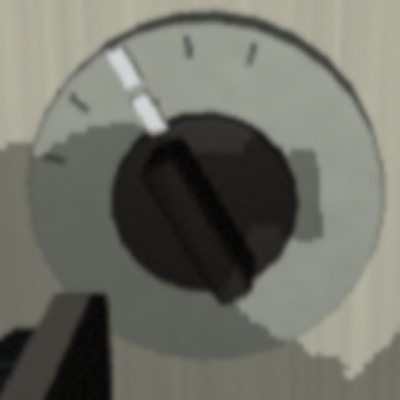

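The pointer now lines up with the long white mark, to within about 2°. Next I go behind the lid.

play_rows:
  series:
    - [0, 0, 20, 0, 0, 0]
    - [0, 0, 20, 0, 0, 0]
    - [25, -24.5, 0, 0, 0, 0]
    - [25, -24.5, 0, 0, 0, 0]
    - [25, -24.5, 0, 0, 0, 0]
    - [25, -24.5, 0, 0, 0, 0]
    - [25, -24.5, 0, 0, 0, 0]
    - [25, -24.5, 0, 0, 0, 0]
    - [25, -24.5, 0, 0, 0, 0]
    - [25, -24.5, 0, 0, 0, 0]
    - [25, -24.5, 0, 0, 0, 0]
    - [25, -24.5, 0, 0, 0, 0]
    - [5, 0, 0, 0, 0, 0]
    - [0, 0, 0, 0, 0, 0]
    - [0, 0, 0, 0, 0, 0]
  gripper: 0

```text
clock: 24.43
position: [745.2, 99.7, 319.9]
ee_rot: [0.713, -0.702, -0.001, 0.001]
contact_force: [-0.4, 0.3, -0.7]
gripper_width: -0.3
grasp_force: 0.0
```

play_rows:
  series:
    - [0, 0, -20, 0, 0, 0]
    - [0, 0, -20, 0, 0, 0]
    - [0, 0, -20, 0, 0, 0]
    - [0, 0, -20, 0, 0, 0]
    - [0, 0, -20, 0, 0, 0]
    - [0, 0, -16, 0, 0, 0]
    - [0, 0, 0, 0, 0, 0]

```text
clock: 25.02
position: [742.1, 101.1, 201.3]
ee_rot: [0.713, -0.701, -0.002, 0.003]
contact_force: [-0.4, -0.2, -1.2]
gripper_width: 0.1
grasp_force: 0.0
```

play_rows:
  series:
    - [-12, -0.8, 0, 0, 0, 0]
    - [-12, -0.8, 0, 0, 0, 0]
    - [-12, -0.8, 0, 0, 0, 0]
    - [-12, -0.8, 0, 0, 0, 0]
    - [-12, -0.8, 0, 0, 0, 0]
    - [-12, -0.8, 0, 0, 0, 0]
    - [-12, -0.8, 0, 0, 0, 0]
    - [-12, -0.8, 0, 0, 0, 0]
    - [-12, -0.8, 0, 0, 0, 0]
    - [-12, -0.8, 0, 0, 0, 0]
    - [-12, -0.8, 0, 0, 0, 0]
    - [-12, -0.8, 0, 0, 0, 0]
    - [0, 0, 0, 0, 0, 0]

```text
clock: 26.1
position: [599.5, 90.8, 207.8]
ee_rot: [0.713, -0.701, 0.0, -0.001]
contact_force: [0.1, -0.4, -0.7]
gripper_width: -0.0
grasp_force: 0.0
```

play_rows:
  series:
    - [0, 0, 20, 0, 0, 0]
    - [0, 0, 20, 0, 0, 0]
    - [0, 0, 20, 0, 0, 0]
    - [0, 0, 20, 0, 0, 0]
    - [0, 0, 0, 0, 0, 0]

```text
clock: 26.52
position: [603.2, 90.8, 291.6]
ee_rot: [0.713, -0.701, 0.003, -0.005]
contact_force: [1.1, -0.3, 1.1]
gripper_width: 0.0
grasp_force: 0.0
```

Run:
```python
from h import *
import pickle
np.set_printoptions(precision=2,suppress=True)
t=grab('top');pickle.dump(t,open('t6.pkl','wb'))
s=read_state();print(s['joints'],s['position'],s['contact_force'])
cv2.imwrite('pics/t6.png',cv2.resize(t['image'][140:280,190:450,::-1],(780,420),interpolation=cv2.INTER_CUBIC))
```

```text
[ 0.42  0.33  0.01  0.   -1.24 -0.4 ] [602.25  90.81 289.07] [ 0.51 -0.35  0.51]
```

View pics/t6.png

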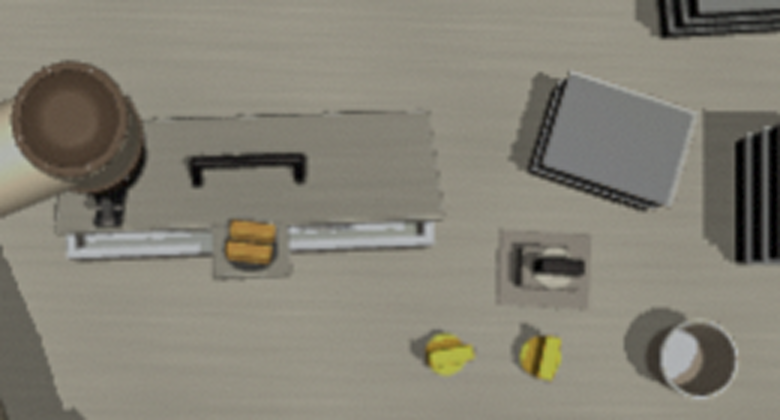

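The lid is sinking shut, with the cam at (250,240) in the crop. The key's black handle is at (558,267) in its holder at (544,270).

play_rows:
  series:
    - [-4.5, -29.75, 0, 0, 0, 0]
    - [-4.5, -29.75, 0, 0, 0, 0]
    - [-4.5, -29.75, 0, 0, 0, 0]
    - [-4.5, -29.75, 0, 0, 0, 0]
    - [-4.5, -29.75, 0, 0, 0, 0]
    - [-4.5, -29.75, 0, 0, 0, 0]
    - [-4.5, -29.75, 0, 0, 0, 0]
    - [-4.5, -29.75, 0, 0, 0, 0]
    - [-4.5, -29.75, 0, 0, 0, 0]
    - [-4.5, -29.75, 0, 0, 0, 0]
    - [-4.5, -29.75, 0, 0, 0, 0]
    - [-4.5, -29.75, 0, 0, 0, 0]
    - [-4.5, -29.75, -10, 0, 0, 0]
    - [-4.5, -29.75, -10, 0, 0, 0]
    - [-4.5, -29.75, -10, 0, 0, 0]
    - [-4.5, -29.75, 0, 0, 0, 0]
    - [0, 0, 0, 0, 0, 0]
    - [0, 0, 0, 0, 0, 0]
    - [0, 0, 0, 0, 0, 0]
  gripper: 0.6

```text
clock: 28.15
position: [529.0, -385.7, 254.9]
ee_rot: [0.713, -0.702, -0.0, 0.0]
contact_force: [0.3, -0.2, 0.4]
gripper_width: 51.4
grasp_force: 0.0
```

Run:
```python
from h import *
import pickle
np.set_printoptions(precision=2,suppress=True)
d=grab('wrist');pickle.dump(d,open('w7.pkl','wb'))
s=read_state();print(s['joints'],s['position'],s['contact_force'])
cv2.imwrite('pics/w7.png',d['image'][:,:,::-1])
```

```text
[-0.38  0.44  0.09 -0.   -1.22  0.4 ] [ 529.22 -385.24  255.26] [-0.39 -0.94 -0.25]
```

View pics/w7.png

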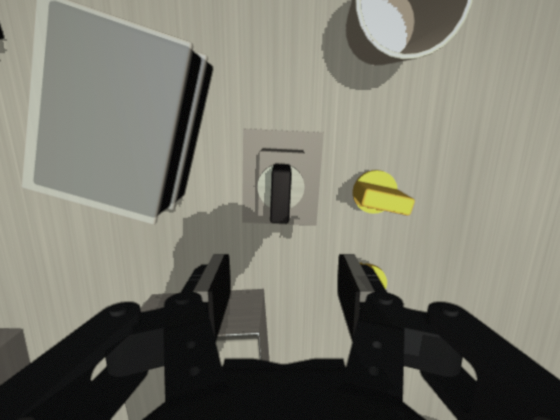

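The key handle's top spans u 271-291 and v 165-222. The holder block's corners are at (244,128), (322,132), (317,226) and (243,224), and the flange is centred near (280,187).

Run:
```python
from h import *
import pickle
np.set_printoptions(precision=1,suppress=True)
d=pickle.load(open('w7.pkl','rb'))
g=d['image'].max(2); m=(g<45).astype(np.uint8); m[:150]=0;m[235:]=0;m[:,:262]=0;m[:,300:]=0
c=max(cv2.findContours(m,0,1)[0],key=cv2.contourArea);print(cv2.minAreaRect(c),cv2.boundingRect(c))
x,y,w,h=cv2.boundingRect(c)
P=onz(d,[(272,166),(291,166),(289,193),(270,193)],97);print(P)
H=onz(d,[(244,128),(322,132),(317,226),(243,224)],45);print(H,H.mean(0),[np.linalg.norm(H[i]-H[i-1]) for i in range(4)])
print('yaw',np.degrees(np.arctan2(*(H[3]-H[0])[1::-1])),np.degrees(np.arctan2(*(H[2]-H[1])[1::-1])))
F=onz(d,[(257,187),(303,187),(280,164),(280,210)],51);print('flange',F)
E=P0=proj(d,[[529,-392+s*25,z] for z in (97,51) for s in(-1,1)]);print(E)
```

```text
((280.1937255859375, 193.14193725585938), (18.24864959716797, 58.29800033569336), 2.544804573059082) (270, 164, 21, 59)
[[ 539.3 -416.7   97. ]
 [ 522.9 -416.9   97. ]
 [ 524.1 -393.1   97. ]
 [ 540.9 -392.9   97. ]]
[[ 568.9 -446.4   45. ]
 [ 491.6 -443.9   45. ]
 [ 492.1 -345.4   45. ]
 [ 571.9 -346.4   45. ]] [ 531.1 -395.5   45. ] [np.float64(100.05690727384331), np.float64(77.37562077112936), np.float64(98.40596827870743), np.float64(79.77209090449189)]
yaw 88.31829626978845 89.70743301348703
flange [[ 556.  -388.5   51. ]
 [ 509.  -389.3   51. ]
 [ 532.8 -412.3   51. ]
 [ 532.2 -364.4   51. ]]
[[283.9 165.8]
 [283.  221.2]
 [283.9 159.4]
 [283.1 207.7]]
```

play_rows:
  series:
    - [3, -3.5, 0, 0, 0, -0.6]
    - [0, 0, -30, 0, 0, 0]
    - [0, 0, -30, 0, 0, 0]
    - [0, 0, -30, 0, 0, 0]
    - [0, 0, -30, 0, 0, 0]
    - [0, 0, -25, 0, 0, 0]
    - [0, 0, -15, 0, 0, 0]
    - [0, 0, -8, 0, 0, 0]
    - [0, 0, -5, 0, 0, 0]
    - [0, 0, 0, 0, 0, 0]
    - [0, 0, 0, 0, 0, 0]

```text
clock: 29.12
position: [532.9, -389.6, 83.6]
ee_rot: [-0.69, 0.723, -0.001, 0.0]
contact_force: [0.1, 0.9, 0.4]
gripper_width: 51.0
grasp_force: 0.0
```

play_rows:
  series:
    - [0, 0, 0, 0, 0, 0]
    - [0, 0, 0, 0, 0, 0]
    - [0, 0, 0, 0, 0, 0]
    - [0, 0, 0, 0, 0, 0]
    - [0, 0, 0, 0, 0, 0]
    - [0, 0, 0, 0, 0, 0]
    - [0, 0, 0, 0, 0, 0]
    - [0, 0, 0, 0, 0, 0]
    - [0, 0, 0, 0, 0, 0]
  gripper: 0

```text
clock: 29.87
position: [532.5, -390.0, 83.6]
ee_rot: [-0.69, 0.724, -0.001, 0.0]
contact_force: [0.8, 1.9, 5.0]
gripper_width: 17.4
grasp_force: 59.2
```

Run:
```python
from h import *
np.set_printoptions(precision=4,suppress=True)
s=read_state();print(s['joints'],s['position'],s['ee_rot'],s['contact_force'])
```

```text
[-0.3874  0.5963 -0.1038  0.0007 -0.8687  0.3397] [ 532.5416 -390.0089   83.6351] [-0.6902  0.7236 -0.001   0.0002] [0.8318 1.9394 5.0172]
```

play_rows:
  series:
    - [0, 0, 10, 0, 0, 0]
    - [0, 0, 25, 0, 0, 0]
    - [0, 0, 30, 0, 0, 0]
    - [0, 0, 30, 0, 0, 0]
    - [0, 0, 30, 0, 0, 0]
    - [-1.8, 28.5, 12, 0, 0, 0]
    - [-1.8, 28.5, 12, 0, 0, 0]
    - [-1.8, 28.5, 12, 0, 0, 0]
    - [-1.8, 28.5, 0, 0, 0, 0]
    - [-1.8, 28.5, 0, 0, 0, 0]
    - [-1.8, 28.5, 0, 0, 0, 0]
    - [-1.8, 28.5, 0, 0, 0, 0]
    - [-1.8, 28.5, 0, 0, 0, 0]
    - [-1.8, 28.5, 0, 0, 0, 0]
    - [-1.8, 28.5, 0, 0, 0, 0]
    - [-1.8, 28.5, 0, 0, 0, 0]
    - [-1.8, 28.5, 0, 0, 0, 0]
    - [-1.8, 28.5, 0, 0, 0, 0]
    - [-1.8, 28.5, 0, 0, 0, 0]
    - [0, 0, 0, 0, 0, 0]

```text
clock: 31.53
position: [506.1, 12.7, 243.2]
ee_rot: [-0.691, 0.722, 0.001, 0.0]
contact_force: [-0.4, -1.1, -1.8]
gripper_width: 17.4
grasp_force: 58.7
```

play_rows:
  series:
    - [0, 0, 0, 0, 0, 0]
    - [0, 0, 0, 0, 0, 0]

```text
clock: 31.7
position: [506.3, 9.2, 243.1]
ee_rot: [-0.69, 0.724, 0.0, -0.0]
contact_force: [-0.4, -0.7, -1.6]
gripper_width: 17.3
grasp_force: 58.7
```

Run:
```python
from h import *
import pickle
np.set_printoptions(precision=2,suppress=True)
d=grab('wrist');t=grab('top');pickle.dump((d,t),open('w8.pkl','wb'))
s=read_state();print(s['joints'],s['position'],s['contact_force'],d['eye'],proj(d,[[507,-41,122]]))
cv2.imwrite('pics/w8.png',d['image'][:,:,::-1])
```

```text
[ 0.34  0.19 -0.3  -0.   -1.08 -0.39] [506.48   8.57 243.13] [ 0.73 -0.09 -1.45] [502.82 -60.34 360.65] [[279.06 147.26]]
```

View pics/w8.png

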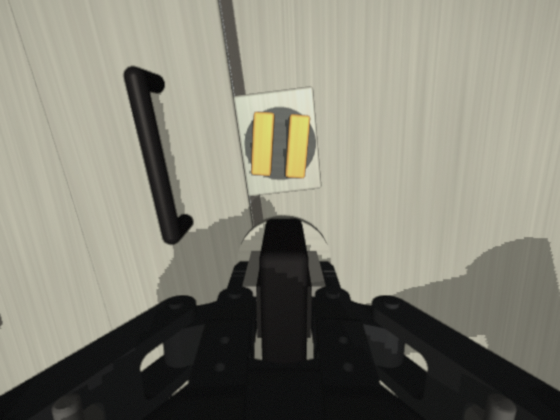

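The lid is down. The cam's two yellow cheeks are at (263,144) and (298,147), with the slot between them around (280,145) and nearly parallel to the held key.

```bash
cat >> h.py <<'E'
def cheeks(d,roi,z=122):
    u0,v0,u1,v1=roi; hsv=cv2.cvtColor(d['image'],cv2.COLOR_RGB2HSV); m=((hsv[...,1]>120)&(hsv[...,2]>150)).astype(np.uint8)
    k=np.zeros_like(m);k[v0:v1,u0:u1]=m[v0:v1,u0:u1]; o=[]
    for c in sorted(cv2.findContours(k,0,1)[0],key=cv2.contourArea)[-2:]:
        P=onz(d,c.reshape(-1,2),z)[:,:2].astype(np.float32);r=cv2.minAreaRect(P);b=cv2.boxPoints(r)
        l=max([b[1]-b[0],b[2]-b[1]],key=np.linalg.norm);o.append((np.array(r[0]),np.sort(r[1]),np.degrees(np.arctan2(l[1],l[0]))%180))
    return o
E
python3 - <<'E'
from h import *
import pickle
np.set_printoptions(precision=1,suppress=True)
d,t=pickle.load(open('w8.pkl','rb'))
o=cheeks(d,(235,85,325,195));print(o,(o[0][0]+o[1][0])/2)
print(onz(d,[(236,97),(313,88),(321,187),(248,195)],100),onz(d,[(150,155)],142))
E
```

```text
[(array([493.7, -40.8]), array([14.3, 44.5]), np.float32(83.21083)), (array([519.4, -43.8]), array([14.2, 45. ]), np.float32(83.1774))] [506.5 -42.3]
[[538.4 -78.5 100. ]
 [479.3 -82.2 100. ]
 [474.3  -5.2 100. ]
 [535.3  -1.3 100. ]] [[593.8 -41.4 142. ]]
```

play_rows:
  series:
    - [0, -13, 0, 0, 0, -0.34]
    - [0, -13, 0, 0, 0, -0.34]
    - [0, -13, 0, 0, 0, 0]
    - [0, -12, 0, 0, 0, 0]
    - [0, 0, -20, 0, 0, 0]
    - [0, 0, -20, 0, 0, 0]
    - [0, 0, -10, 0, 0, 0]
    - [0, 0, 0, 0, 0, 0]
    - [0, 0, 0, 0, 0, 0]

```text
clock: 32.55
position: [506.9, -42.2, 193.3]
ee_rot: [-0.664, 0.748, -0.0, -0.0]
contact_force: [-0.8, 0.3, -0.4]
gripper_width: 17.2
grasp_force: 58.7
```

Run:
```python
from h import *
import pickle
np.set_printoptions(precision=2,suppress=True)
d=grab('wrist');s=grab('scene');pickle.dump((d,s),open('w9.pkl','wb'))
st=read_state();print(st['joints'],st['position'],st['contact_force'])
a=cv2.resize(d['image'][120:330,180:390,::-1],(400,400),interpolation=cv2.INTER_CUBIC)
u,v=proj(s,[[506,-42,122]])[0].astype(int)
b=cv2.resize(s['image'][v-50:v+50,u-50:u+50,::-1],(400,400),interpolation=cv2.INTER_CUBIC)
cv2.imwrite('pics/w9.png',np.hstack([a,b]))
```

```text
[ 0.24  0.25 -0.36  0.   -0.96 -0.36] [507.61 -41.7  194.44] [-0.1   0.1  -1.25]
```

View pics/w9.png

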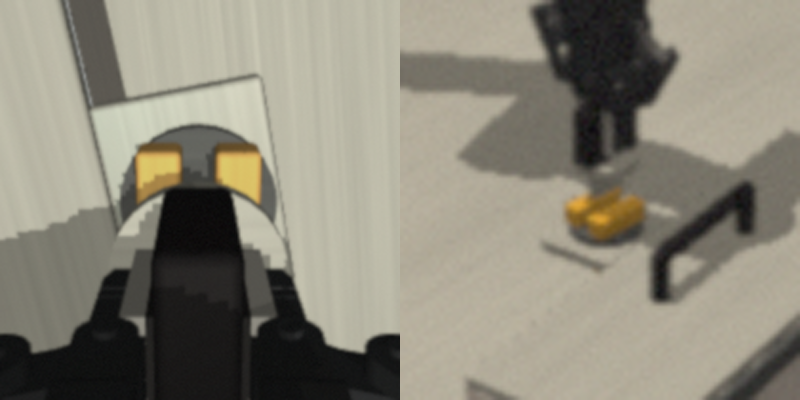

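The key is centred over the slot: cheek midpoint at u≈199, handle centre at u≈200. Lowering it gently.

play_rows:
  series:
    - [-0.6, 0, -3, 0, 0, 0]
    - [0, 0, -3, 0, 0, 0]
    - [0, 0, -3, 0, 0, 0]
    - [0, 0, -3, 0, 0, 0]
    - [0, 0, -3, 0, 0, 0]
    - [0, 0, 0, 0, 0, 0]
    - [0, 0, 0, 0, 0, 0]

```text
clock: 33.23
position: [506.0, -41.6, 178.0]
ee_rot: [-0.664, 0.748, 0.0, -0.0]
contact_force: [-0.2, 0.5, -2.1]
gripper_width: 17.4
grasp_force: 58.7
```

play_rows:
  series:
    - [0, 0, -3, 0, 0, 0]
    - [0, 0, -2, 0, 0, 0]
    - [0, 0, -2, 0, 0, 0]
    - [0, 0, 0, 0, 0, 0]
    - [0, 0, 0, 0, 0, 0]

```text
clock: 33.65
position: [506.0, -41.7, 171.1]
ee_rot: [-0.664, 0.748, 0.0, -0.0]
contact_force: [0.4, -0.2, -1.6]
gripper_width: 17.1
grasp_force: 58.7
```

play_rows:
  series:
    - [0, 0, 0, 0, 0, -0.7]
    - [0, 0, 0, 0, 0, -0.7]
    - [0, 0, 0, 0, 0, -0.7]
    - [0, 0, 0, 0, 0, -0.7]
    - [0, 0, 0, 0, 0, -0.7]
    - [0, 0, 0, 0, 0, -0.7]
    - [0, 0, 0, 0, 0, -0.7]
    - [0, 0, 0, 0, 0, -0.7]
    - [0, 0, 0, 0, 0, -0.7]
    - [0, 0, 0, 0, 0, -0.7]
    - [0, 0, 0, 0, 0, -0.7]
    - [0, 0, 0, 0, 0, -0.7]
    - [0, 0, 0, 0, 0, -0.7]
    - [0, 0, 0, 0, 0, -0.7]
    - [0, 0, 0, 0, 0, -0.7]
    - [0, 0, 0, 0, 0, -0.7]
    - [0, 0, 0, 0, 0, -0.7]
    - [0, 0, 0, 0, 0, -0.7]
    - [0, 0, 0, 0, 0, 0]
    - [0, 0, 0, 0, 0, 0]

```text
clock: 35.32
position: [506.8, -41.9, 171.6]
ee_rot: [-0.067, 0.998, -0.0, 0.001]
contact_force: [2.7, -2.2, -2.7]
gripper_width: 17.5
grasp_force: 58.6
```

Run:
```python
from h import *
np.set_printoptions(precision=3,suppress=True)
s=read_state();print(s['joints'],s['position'],s['contact_force'],s['wrist_torque'])
```

```text
[ 0.238  0.27  -0.397  0.001 -0.903 -1.675] [506.842 -41.853 171.583] [ 2.669 -2.24  -2.669] [-0.74  -0.736  0.052]
```

play_rows:
  series:
    - [0, 0, 0, 0, 0, -0.5]
    - [0, 0, 0, 0, 0, -0.5]
    - [0, 0, 0, 0, 0, -0.5]
    - [0, 0, 0, 0, 0, -0.5]
    - [0, 0, 0, 0, 0, -0.4]
    - [0, 0, 0, 0, 0, 0]
    - [0, 0, 0, 0, 0, 0]

```text
clock: 35.9
position: [506.8, -41.9, 171.6]
ee_rot: [0.058, 0.998, -0.0, 0.001]
contact_force: [2.9, -3.6, -3.6]
gripper_width: 17.1
grasp_force: 58.6
```

Run:
```python
from h import *
np.set_printoptions(precision=3,suppress=True)
s=read_state();print(s['joints'],s['position'],s['contact_force'],s['wrist_torque'])
```

```text
[ 0.238  0.27  -0.397  0.001 -0.903 -1.926] [506.785 -41.892 171.581] [ 2.924 -3.58  -3.644] [-1.113 -1.068  0.047]
```

play_rows:
  series:
    - [0, 0, 0, 0, 0, -0.4]
    - [0, 0, 0, 0, 0, -0.4]
    - [0, 0, 0, 0, 0, 0]
    - [0, 0, 0, 0, 0, 0]

```text
clock: 36.23
position: [506.8, -41.8, 171.6]
ee_rot: [0.099, 0.995, -0.0, 0.001]
contact_force: [4.8, -3.8, -3.4]
gripper_width: 17.0
grasp_force: 59.4
```

Run:
```python
from h import *
import pickle
np.set_printoptions(precision=3,suppress=True)
s=read_state();print(s['joints'],s['position'],s['ee_rot'],s['contact_force'],s['wrist_torque'])
d=grab('wrist');s=grab('scene');pickle.dump((d,s),open('w10.pkl','wb'))
a=cv2.resize(d['image'][60:340,140:420,::-1],(400,400),interpolation=cv2.INTER_CUBIC)
u,v=proj(s,[[506,-42,122]])[0].astype(int)
b=cv2.resize(s['image'][v-50:v+50,u-50:u+50,::-1],(400,400),interpolation=cv2.INTER_CUBIC)
cv2.imwrite('pics/w10.png',np.hstack([a,b]))
```

```text
[ 0.238  0.27  -0.397  0.001 -0.903 -2.008] [506.817 -41.834 171.57 ] [ 0.099  0.995 -0.     0.001] [ 4.831 -3.817 -3.367] [-1.322 -1.222  0.682]
```

View pics/w10.png

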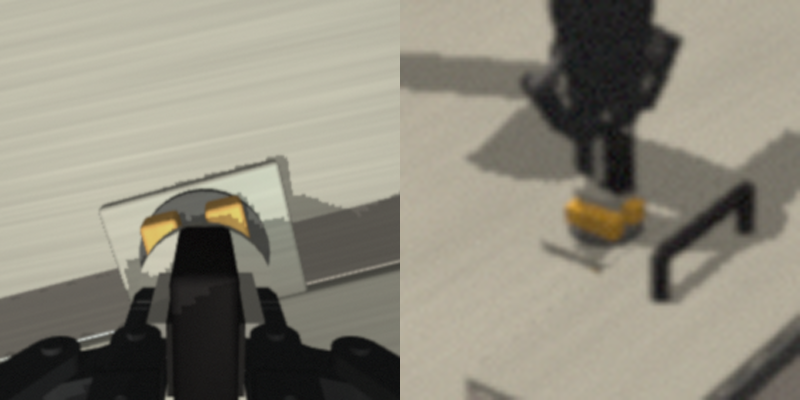

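Torque about z jumped to 0.68 N m, and the cheeks now point at the bin, so the cam is at its stop. I back off within the slack and lift out.

play_rows:
  series:
    - [0, 0, 0, 0, 0, 0.5]
    - [0, 0, 0, 0, 0, 0.5]
    - [0, 0, 0, 0, 0, 0.4]
    - [0, 0, 0, 0, 0, 0]
    - [0, 0, 4, 0, 0, 0]
    - [0, 0, 4, 0, 0, 0]
    - [0, 0, 6, 0, 0, 0]
    - [0, 0, 8, 0, 0, 0]
    - [0, 0, 20, 0, 0, 0]
    - [0, 0, 30, 0, 0, 0]
    - [0, 0, 0, 0, 0, 0]
    - [0, 0, 0, 0, 0, 0]

```text
clock: 37.33
position: [507.1, -41.3, 245.8]
ee_rot: [0.028, 1.0, 0.001, 0.003]
contact_force: [-0.6, 0.4, -1.6]
gripper_width: 17.3
grasp_force: 58.9
```

Run:
```python
from h import *
import pickle
np.set_printoptions(precision=3,suppress=True)
s=read_state();print(s['joints'],s['position'],s['ee_rot'],s['contact_force'],s['wrist_torque'])
t=grab('scene');pickle.dump(t,open('s11.pkl','wb'))
d=grab('wrist');pickle.dump(d,open('w11.pkl','wb'))
print(cheeks(t,(0,0,560,420)))
print(cheeks(d,(180,60,400,260)))
```

```text
[ 0.238  0.193 -0.292 -0.    -1.081 -1.865] [507.099 -41.34  245.842] [0.028 1.    0.001 0.003] [-0.608  0.407 -1.609] [ 0.019  0.048 -0.006]
[(array([ 481.785, -421.472]), array([20.193, 52.004]), np.float32(167.61227)), (array([397.198, 672.914]), array([113.963, 210.505]), np.float32(90.615715))]
[(array([497.967, -55.575]), array([14.265, 27.247]), np.float32(3.875655)), (array([497.796, -29.661]), array([14.254, 30.153]), np.float32(3.9583082))]
```

The cam measures 3.9°, which is the bin's x direction, so it is fully home. Now I take the key back.

play_rows:
  series:
    - [1.5, -20.5, 0, 0, 0, 0.887]
    - [1.5, -20.5, 0, 0, 0, 0.887]
    - [1.5, -20.5, 0, 0, 0, 0.887]
    - [1.5, -20.5, 0, 0, 0, 0.887]
    - [1.5, -20.5, 0, 0, 0, 0.887]
    - [1.5, -20.5, 0, 0, 0, 0.887]
    - [1.5, -20.5, 0, 0, 0, 0.887]
    - [1.5, -20.5, 0, 0, 0, 0.887]
    - [1.5, -20.5, 0, 0, 0, 0.887]
    - [1.5, -20.5, 0, 0, 0, 0.887]
    - [1.5, -20.5, 0, 0, 0, 0.887]
    - [1.5, -20.5, 0, 0, 0, 0.887]
    - [1.5, -20.5, 0, 0, 0, 0.887]
    - [1.5, -20.5, 0, 0, 0, 0.887]
    - [1.5, -20.5, 0, 0, 0, 0.887]
    - [1.5, -20.5, 0, 0, 0, 0.887]
    - [1.5, -20.5, 0, 0, 0, 0.887]
    - [0, 0, 0, 0, 0, 0]
    - [0, 0, 0, 0, 0, 0]

```text
clock: 39.02
position: [530.8, -390.6, 241.0]
ee_rot: [-0.689, 0.725, 0.002, -0.001]
contact_force: [-0.6, -0.4, -1.7]
gripper_width: 17.0
grasp_force: 59.0
```

play_rows:
  series:
    - [0, 0, -25, 0, 0, 0]
    - [0, 0, -25, 0, 0, 0]
    - [0, 0, -25, 0, 0, 0]
    - [0, 0, -20, 0, 0, 0]
    - [0, 0, -10, 0, 0, 0]
    - [0, 0, -10, 0, 0, 0]
    - [0, 0, 0, 0, 0, 0]
    - [0, 0, 0, 0, 0, 0]

```text
clock: 39.68
position: [532.0, -390.0, 128.7]
ee_rot: [-0.69, 0.724, -0.0, -0.0]
contact_force: [0.1, -0.4, -0.7]
gripper_width: 17.2
grasp_force: 59.0
```

play_rows:
  series:
    - [0.4, 0, -10, 0, 0, 0]
    - [0, 0, -8, 0, 0, 0]
    - [0, 0, -6, 0, 0, 0]
    - [0, 0, -6, 0, 0, 0]
    - [0, 0, -5, 0, 0, 0]
    - [0, 0, -4, 0, 0, 0]
    - [0, 0, -4, 0, 0, 0]
    - [0, 0, 0, 0, 0, 0]
    - [0, 0, 0, 0, 0, 0]

```text
clock: 40.43
position: [532.0, -390.2, 85.1]
ee_rot: [-0.69, 0.724, 0.0, -0.0]
contact_force: [0.1, -0.5, -1.2]
gripper_width: 17.4
grasp_force: 59.0
```

play_rows:
  series:
    - [0, 0, -1, 0, 0, 0]
    - [0, 0, -1, 0, 0, 0]
    - [0, 0, 0, 0, 0, 0]
    - [0, 0, 0, 0, 0, 0]

```text
clock: 40.77
position: [532.3, -390.3, 83.7]
ee_rot: [-0.69, 0.724, -0.0, 0.0]
contact_force: [1.0, 0.8, -0.4]
gripper_width: 17.3
grasp_force: 59.1
```

play_rows:
  series:
    - [0, 0, 0, 0, 0, 0]
    - [0, 0, 0, 0, 0, 0]
    - [0, 0, 0, 0, 0, 0]
    - [0, 0, 0, 0, 0, 0]
    - [0, 0, 0, 0, 0, 0]
    - [0, 0, 10, 0, 0, 0]
    - [0, 0, 30, 0, 0, 0]
    - [0, 0, 35, 0, 0, 0]
    - [0, 0, 35, 0, 0, 0]
    - [0, 0, 35, 0, 0, 0]
    - [0, 0, 27, 0, 0, 0]
    - [-3, 4, 0, 0, 0, 0.58]
    - [0, 0, 0, 0, 0, 0]
    - [0, 0, 0, 0, 0, 0]
  gripper: 0.6

```text
clock: 41.93
position: [528.6, -385.8, 255.7]
ee_rot: [0.711, -0.703, -0.0, -0.0]
contact_force: [1.2, -0.2, -0.0]
gripper_width: 51.3
grasp_force: 0.0
```

Run:
```python
from h import *
import pickle
np.set_printoptions(precision=2,suppress=True)
d=grab('wrist');pickle.dump(d,open('w12.pkl','wb'))
s=read_state();print(s['position'],s['ee_rot'])
d0=pickle.load(open('w7.pkl','rb'))
for e in(d0,d):
    u,v=proj(e,[[531,-391,97]])[0].astype(int)
    m=(e['image'].max(2)<45).astype(np.uint8);k=np.zeros_like(m);k[v-45:v+45,u-22:u+22]=m[v-45:v+45,u-22:u+22]
    c=max(cv2.findContours(k,0,1)[0],key=cv2.contourArea);r=cv2.minAreaRect(c);print(r,onz(e,[r[0]],97),e['eye'])
```

```text
[ 528.5  -385.82  254.64] [ 0.71 -0.7  -0.    0.  ]
((280.1937255859375, 193.14193725585938), (18.24864959716797, 58.29800033569336), 2.544804573059082) [[ 531.89 -392.9    97.  ]] [ 529.86 -455.39  372.35]
((279.6556701660156, 192.91983032226562), (18.15675926208496, 58.162445068359375), 2.4895529747009277) [[ 532.15 -393.06   97.  ]] [ 529.14 -455.5   373.22]
```

The key is back exactly where it was. Now the handle.

play_rows:
  series:
    - [4.7, 25, 0, 0, 0, 0.04]
    - [4.7, 25, 0, 0, 0, 0.04]
    - [4.7, 25, 0, 0, 0, 0.04]
    - [4.7, 25, 0, 0, 0, 0.04]
    - [4.7, 25, 0, 0, 0, 0.04]
    - [4.7, 25, 0, 0, 0, 0.04]
    - [4.7, 25, 0, 0, 0, 0.04]
    - [4.7, 25, 0, 0, 0, 0.04]
    - [4.7, 25, 0, 0, 0, 0.04]
    - [4.7, 25, 0, 0, 0, 0.04]
    - [4.7, 25, 0, 0, 0, 0.04]
    - [4.7, 25, 0, 0, 0, 0.04]
    - [4.7, 25, 0, 0, 0, 0.04]
    - [4.7, 25, 0, 0, 0, 0.04]
    - [0, 0, 0, 0, 0, 0]
    - [0, 0, 0, 0, 0, 0]
    - [0, 0, 0, 0, 0, 0]

```text
clock: 43.4
position: [594.4, -36.4, 254.2]
ee_rot: [0.732, -0.681, -0.001, 0.001]
contact_force: [0.9, -0.3, -0.3]
gripper_width: 51.2
grasp_force: 0.0
```

Run:
```python
from h import *
import pickle
np.set_printoptions(precision=2,suppress=True)
d=grab('wrist','w13');pickle.dump(d,open('w13.pkl','wb'))
s=read_state();print(s['position'],s['ee_rot'])
print(proj(d,[[594.5,-35.3,142]]))
for v in (130,150,170,190,210):
    r=np.where(d['image'][v,200:380].max(1)<60)[0]+200
    r=r[(abs(r-280)<40)]
    if len(r): print(v,r.min(),r.max(),onz(d,[((r.min()+r.max())/2,v)],139))
```

```text
[594.46 -36.77 254.46] [ 0.73 -0.68 -0.    0.  ]
[[282.88 217.56]]
150 274 291 [[598.32 -84.91 139.  ]]
170 274 291 [[597.3  -70.57 139.  ]]
190 275 291 [[595.87 -55.74 139.  ]]
210 275 291 [[594.77 -40.35 139.  ]]
```

View pics/w13.png

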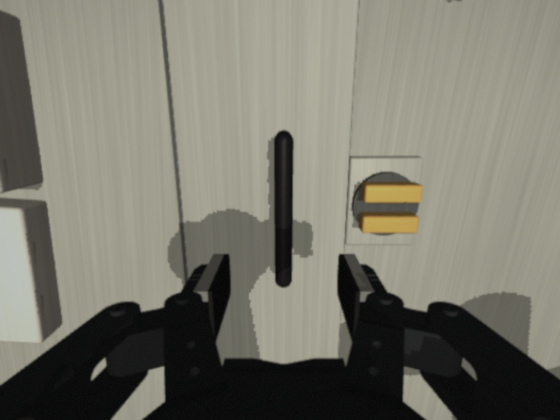

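The handle bar is centred between the fingers at u≈283, v 132-285. The cam slot points at the bin, with its cheeks at (392,193) and (390,223). Descending to grip.

play_rows:
  series:
    - [0, 0, -25, 0, 0, 0]
    - [0, 0, -25, 0, 0, 0]
    - [0, 0, -25, 0, 0, 0]
    - [0, 0, -18, 0, 0, 0]
    - [0, 0, -12, 0, 0, 0]
    - [0, 0, -7, 0, 0, 0]
    - [0, 0, 0, 0, 0, 0]
    - [0, 0, 0, 0, 0, 0]

```text
clock: 44.12
position: [595.0, -36.9, 143.5]
ee_rot: [0.732, -0.682, 0.0, 0.0]
contact_force: [-0.9, -0.0, 0.8]
gripper_width: 51.6
grasp_force: 0.0
```

play_rows:
  series:
    - [0, 0, 0, 0, 0, 0]
    - [0, 0, 0, 0, 0, 0]
    - [0, 0, 0, 0, 0, 0]
    - [0, 0, 0, 0, 0, 0]
    - [0, 0, 0, 0, 0, 0]
    - [0, 0, 0, 0, 0, 0]
    - [0, 0, 0, 0, 0, 0]
    - [0, 0, 0, 0, 0, 0]
  gripper: 0

```text
clock: 44.78
position: [594.5, -36.2, 144.5]
ee_rot: [0.732, -0.681, 0.0, 0.0]
contact_force: [-3.7, -0.2, 6.7]
gripper_width: 11.8
grasp_force: 58.5
```

play_rows:
  series:
    - [0, 0, 1, 0, 0, 0]
    - [0, 0, 1, 0, 0, 0]
    - [0, 0, 1, 0, 0, 0]
    - [0, 0, 0, 0, 0, 0]
    - [0, 0, 0, 0, 0, 0]

```text
clock: 45.2
position: [594.7, -36.2, 145.1]
ee_rot: [0.732, -0.682, -0.0, 0.0]
contact_force: [3.0, -1.5, -8.4]
gripper_width: 12.0
grasp_force: 58.4
```

play_rows:
  series:
    - [0, 0, 1, 0, 0, 0]
    - [0, 0, 1, 0, 0, 0]
    - [0, 0, 0, 0, 0, 0]
    - [0, 0, 0, 0, 0, 0]
    - [0, 0, 0, 0, 0, 0]
    - [0, 0, 0, 0, 0, 0]

```text
clock: 45.7
position: [595.8, -36.1, 147.4]
ee_rot: [0.732, -0.681, 0.0, -0.001]
contact_force: [6.6, -2.2, -11.7]
gripper_width: 11.9
grasp_force: 58.5
```

Run:
```python
from h import *
import pickle
np.set_printoptions(precision=2,suppress=True)
d0=pickle.load(open('s11.pkl','rb'));d=grab('scene');pickle.dump(d,open('s13.pkl','wb'))
s=read_state();print(s['position'],s['contact_force'],s['wrist_torque'])
for e in(d0,d):
    h=cv2.cvtColor(e['image'],cv2.COLOR_RGB2HSV);m=((h[...,1]>120)&(h[...,2]>120)&(h[...,0]<35)).astype(np.uint8)
    u,v=proj(e,[[506,-42,120]])[0].astype(int);ys,xs=np.where(m[v-20:v+20,u-20:u+20]);print(len(xs),xs.mean()+u-20,ys.mean()+v-20)
print(proj(d,[[506,-42,120],[506,-42,129]]))
```

```text
[595.77 -36.09 147.4 ] [  5.74  -2.71 -12.18] [-0.6  -1.44 -0.02]
135 266.27407407407406 194.44444444444446
162 266.85185185185185 193.179012345679
[[266.96 193.96]
 [266.92 191.36]]
```

play_rows:
  series:
    - [0, 0, 1, 0, 0, 0]
    - [0, 0, 0.7, 0, 0, 0]
    - [0, 0, 0, 0, 0, 0]
    - [0, 0, 0, 0, 0, 0]
    - [0, 0, 0, 0, 0, 0]

```text
clock: 46.17
position: [596.4, -36.0, 148.6]
ee_rot: [0.732, -0.681, 0.001, -0.001]
contact_force: [8.6, -2.1, -13.7]
gripper_width: 11.9
grasp_force: 58.4
```

Run:
```python
from h import *
np.set_printoptions(precision=2,suppress=True)
d=grab('scene')
s=read_state();print(s['position'],s['contact_force'],s['wrist_torque'])
h=cv2.cvtColor(d['image'],cv2.COLOR_RGB2HSV);m=((h[...,1]>120)&(h[...,2]>120)&(h[...,0]<35)).astype(np.uint8)
u,v=proj(d,[[506,-42,120]])[0].astype(int);ys,xs=np.where(m[v-20:v+20,u-20:u+20]);print(len(xs),xs.mean()+u-20,ys.mean()+v-20)
```

```text
[596.4  -36.03 148.66] [  8.79  -3.31 -14.2 ] [-0.8  -2.04 -0.12]
164 266.7926829268293 192.58536585365854
```

play_rows:
  series:
    - [0, 0, 1, 0, 0, 0]
    - [0, 0, 1, 0, 0, 0]
    - [0, 0, 0, 0, 0, 0]
    - [0, 0, 0, 0, 0, 0]
    - [0, 0, 0, 0, 0, 0]

```text
clock: 46.63
position: [596.9, -36.0, 149.7]
ee_rot: [0.732, -0.681, 0.001, -0.001]
contact_force: [10.4, -3.8, -20.0]
gripper_width: 11.7
grasp_force: 58.8
```

play_rows:
  series:
    - [0, 0, -1.5, 0, 0, 0]
    - [0, 0, -1.5, 0, 0, 0]
    - [0, 0, -1.5, 0, 0, 0]
    - [0, 0, -1.5, 0, 0, 0]
    - [0, 0, -1.5, 0, 0, 0]
    - [0, 0, -1.5, 0, 0, 0]
    - [0, 0, 0, 0, 0, 0]
    - [0, 0, 0, 0, 0, 0]
    - [0, 0, 0, 0, 0, 0]

```text
clock: 47.38
position: [594.5, -36.2, 144.5]
ee_rot: [0.732, -0.681, 0.0, 0.0]
contact_force: [-4.6, -1.2, 5.9]
gripper_width: 12.0
grasp_force: 61.4
```

Force rose to 20 N at about 5 mm of lift, so the catch holds. I release, back off and check.

play_rows:
  series:
    - [0, 0, 0, 0, 0, 0]
    - [0, 0, 0, 0, 0, 0]
    - [0, 0, 0, 0, 0, 0]
    - [0, 0, 0, 0, 0, 0]
    - [0, 0, 0, 0, 0, 0]
    - [0, 0, 10, 0, 0, 0]
    - [0, 0, 30, 0, 0, 0]
    - [0, 0, 35, 0, 0, 0]
    - [0, 0, 35, 0, 0, 0]
    - [-30, -35, 20, 0, 0, 0]
    - [-30, -35, 0, 0, 0, 0]
    - [-30, -35, 0, 0, 0, 0]
    - [-30, -35, 0, 0, 0, 0]
    - [-30, -35, 0, 0, 0, 0]
    - [0, 0, 0, 0, 0, 0]
    - [0, 0, 0, 0, 0, 0]
    - [0, 0, 0, 0, 0, 0]
    - [0, 0, 0, 0, 0, 0]
    - [0, 0, 0, 0, 0, 0]
  gripper: 0.6

```text
clock: 48.97
position: [462.4, -190.9, 269.6]
ee_rot: [0.732, -0.681, 0.0, -0.0]
contact_force: [-0.1, 0.1, 0.1]
gripper_width: 51.2
grasp_force: 0.0
```

Run:
```python
from h import *
np.set_printoptions(precision=2,suppress=True)
d=grab('top');s=read_state();print(s['position'],s['contact_force'])
u,v=proj(d,[[506,-42,122]])[0].astype(int)
h=cv2.cvtColor(d['image'],cv2.COLOR_RGB2HSV);m=((h[...,1]>120)&(h[...,2]>120)&(h[...,0]<35))[v-12:v+12,u-12:u+12];ys,xs=np.where(m)
print(len(xs),onz(d,[(xs.mean()+u-12,ys.mean()+v-12)],122))
u,v=proj(d,[[532,-390,97]])[0].astype(int);k=(d['image'].max(2)<50)[v-8:v+8,u-10:u+10];ys,xs=np.where(k);print('key',len(xs),onz(d,[(xs.mean()+u-10,ys.mean()+v-8)],90))
d=grab('scene');h=cv2.cvtColor(d['image'],cv2.COLOR_RGB2HSV);m=((h[...,1]>120)&(h[...,2]>120)&(h[...,0]<35))
u,v=proj(d,[[506,-42,120]])[0].astype(int);ys,xs=np.where(m[v-20:v+20,u-20:u+20]);print(len(xs),xs.mean()+u-20,ys.mean()+v-20)
```

```text
[ 462.32 -190.89  269.47] [-0.23  0.61 -0.14]
0 [[nan nan nan]]
key 52 [[ 533.07 -382.63   90.  ]]
125 266.256 194.048<stdin>:6: RuntimeWarning: Mean of empty slice.
  ret = ret.dtype.type(ret / rcount)
```

```bash
python3 -c "from bench import job_done; print(job_done())"
```

```text
the job is handed in; nothing more can be done
None
```

I handed the job in at about 49 s on the robot clock. Both tubs present are in the bin with the lid shut, the cam is locked at its stop, and the key is back in its holder. The catch held under the tug, and the pointer is within about 2° of the long white mark. The hand-in returned no verdict.

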